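# Lock the goods box with its C-shaped pin

## Robot

A 7-joint arm with a two-finger parallel gripper is mounted at the origin on the work surface. World frame = base frame: x ahead of the robot, y to its left, z up, the work surface at z = 0. Lengths are in m, angles in degrees, forces in N, time in s.
With the tool pointing down it reaches from about 0.425 to 0.925 m from the base axis. Payload 6.8 kg.
Tool frame: the origin (TCP) lies on the centre line of the jaws, within the pads' length; the fingertips stand ctrl.tips_ahead ahead of it and the grasp point (between the pads) is the TCP (ctrl.tips_ahead is the distance from the TCP to the fingertips, in m); z points along the fingers, y is the direction in which the jaws open and shut (so a half turn about z gives the same grasp; the last joint's range is limited). The gripper opens to 85 mm and grips with 20 to 120 N. Pads are 22 mm wide; open, the fingers measure 114 mm over their backs; the gripper's body (76 mm by 85 mm) begins 54 mm behind the grasp point. The pads swing forward as they close: fully open they stand 13 mm farther back than shut.
Start: joints at [-72.943, 27.33, 1.283, 89.118, -0.659, 63.558, -4.761], TCP at [0.266, 0.62, 0.219] pointing down, gripper open.
Joint ranges: [-169.35, 169.35], [-19.33, 120.38], [-80.79, 83.38], [13.8, 139.57], [-78.32, 258.32], [9.67, 109.79], [-169.56, 169.56]. Speed limits (degrees/s): [136.94, 136.94, 180, 180, 180, 180, 180].

## Interface

Orientations are given as [roll, pitch, yaw] about the fixed x, y, z axes, in that order (R = Rz(yaw) Ry(pitch) Rx(roll)).
In Python, from workcell import ctrl gives the robot as it stands.
- The arm moves only by the shell command python3 -m handwheel 'ROWS'. ROWS is JSON, a list of rows, each a list of 7 numbers: the shift along the tool's x, y, z in cm, then the turn, a rotation vector about the tool's x, y, z in rad, then the finger opening in cm, from 0 to 8.54. A call has 1 to 12 rows; each row shifts and turns the commanded pose from where the row before left it, along the tool's axes as they then stand; what a row does not reach is not made up. A row lasts 1/8 s, in which the tool goes at most 62.5 mm and 10.7 degrees, less where a joint would pass 70% of its speed; a pose out of reach is approached as far as the arm can. A call with a gripper value outside its range is refused whole. The fingers move at their own pace and stop on an object; the grip force is fixed at half the most. Time passes only in rows, so rows that do not move let the fingers close. It gives the time, the measured TCP pose, the force and the opening at its end, in the units of the state.
- ctrl.read_state(): the state, without advancing time (a new reading comes with each control period).
- ctrl.capture(name): name is "side" or "top" or "wrist"; returns (picture, depth): 480x640x3 uint8, red, green, blue; 480x640 float32, m along the optical axis (not along the pixel's ray), 0 where there is no reading.
- ctrl.camera_model(name): a dict with "mtx" (3x3 intrinsics, pixels), "dist" ([k1, k2, p1, p2, k3] as OpenCV has them; the pictures are not rectified), "position" and "attitude" of the camera in the world; the wrist camera has in their place "tool_from_camera" (4x4, takes a point from camera to tool coordinates, whose origin is the TCP and whose axes are the flange's). Camera axes: x right, y up, looking along -z (the intrinsics and any distortion apply to the point x, -y, -z); pixel columns grow to the right and rows downward; lengths in m; the calibration is good to about 2 mm. A picture is of the moment at which its call begins: read the wrist's pose just before it. camera_model takes no time and is no camera call.
- ctrl.finish_job(): hands the job in, once; it reports no verdict.
The state is a dict: "clock": time; "joint_pos": joint angles; "qvel": joint speeds; "joint_torque": joint torques, N m; "position": TCP position; "ee_rot": TCP orientation; "wrist_force": force on the tool from outside, world axes, zero at the start; "ft_torque": the same for the moment, N m; "gripper_width": opening from 0.0 (shut) to 1.0 (fully open).
Only numpy, scipy, OpenCV 4.12 (cv2) and the standard library are available. Lean on these libraries where they do the work, as an engineer would, in place of code of your own. Each camera call takes 0.05 s, during which the arm holds its last target.

## Task

Close the lid of the goods box on the shop counter, then lock it: thread the steel C-shaped pin with the red head through the staple that stands up through the lid, passing the pin round along its own curve, entering with its tip from the staple's right-hand side as the robot sees the box, until the red head is within a centimetre and a half of the staple and the bar passes squarely through it. Leave the pin lying flat on the shut lid with its bow towards the robot and let go of it; do not disturb the goods around.

Things in the scene. Friction and masses are not known exactly. Their poses are not given: they have to be found in the camera images.
- staple (a point): Dark steel staple (upright ring) fixed to the box, not to the lid. Point: middle of its opening in plan, level with the top face of the shut lid (100 mm up). Axes as the box's. It stands in the x-z plane and is passed along y: clear opening 26 mm along x and 36 mm high over the shut lid; legs of 8 mm round bar centred 17 mm either side; its top is 44 mm above the lid.
- goods_box: Fixed wooden box, 250 x 220 mm, walls 89 mm high; origin under its centre, on the counter. x towards its hinge (away from the robot, turned up to 0.22 rad), y to the left, z up. The staple is at x = -85 mm, y = 0.
- lid (a joint): Opening angle of the box's flat lid, rad: 0 shut, its robot-side edge rises as it grows; starts 0.4 to 0.7. Stiff hinge: it stays where left, a few newtons down on its top push it, firm stop at 0. Shut, it spans x -45 to +215, y -115 to +115 mm about staple, 10 mm thick, with a 54 x 24 mm slot round the staple. Hinge axis: along y, at x = +215 mm from the staple, 10 mm below that point.
- pin_head (a point): Centre of the red head of the loose C-shaped pin (0.1 to 0.2 kg) lying flat on the counter left or right of the box. Head: 22 mm along x, 40 along y, 36 tall (point 18 mm above the underside). z up, x outward from the circle of the pin's bar, which leaves the head towards -y and, seen from above, runs clockwise round pin_arc to the tip, 135 degrees from the head's centre.
- pin_arc (a point): Centre of the circle of the pin's bar (empty space), 55 mm from the head's centre along the pin's -x, level with the bar's axis (5 mm above the pin's underside). The bar is 10 mm round steel, its axis on a circle of radius 55 mm; 114 degrees of it stand clear of the head. Axes as the head's.
- pin_tip (a point): Centre of the rounded end (radius 5 mm) of the pin's bar, 135 degrees round the circle from the head's centre. Axes as the head's.
- pin: The same pin as a whole: origin inside the C, level with its underside, at x = -45, y = -12 mm from the head's centre. Axes as the head's.
- jar: Amber jar with yellow cap, 68 mm across, 110 mm tall, standing on the opposite side of the box from the pin. Origin under its centre. To be left alone.
- tin: Tin can, 72 mm across, 100 mm tall, standing to the left beyond the pin or jar. Origin under its centre. To be left alone.
- biscuits: Red and white striped carton, 70 x 120 x 60 mm tall, lying to the right beyond the pin or jar. Origin under its centre. To be left alone.
There are look-alikes about, which are no part of the job. Of the things like the pin, leave any that is orange; of the rest the larger one is meant.

How it is judged:
By the outcome, as a careful person would: the job done as asked, in the order asked, and still so for the second after the job is handed in, with the robot touching nothing.
It also fails if it takes over 58 s, if anything falls off the work surface, if the arm or the gripper's body presses on something with over 40 N, if the wrist force passes 120 N, or if a joint passes its speed limit or range.

## Working session

There is one attempt and no reset: what is moved stays moved. The work goes in short steps, Python scripts to look and compute and a shell command to move; the robot and the scene stay as the last step left them, time stands still between calls to the robot, and variables do not carry over. Pictures are saved under pics/ and viewed, and the job is handed in when it is done.

```bash
ls; mkdir -p pics
python3 - <<'E'
from workcell import ctrl
import cv2,numpy as np
print(ctrl.read_state(), ctrl.tips_ahead)
for n in ["side","top","wrist"]:
    p,d=ctrl.capture(n); cv2.imwrite(f"pics/{n}0.png",p[:,:,::-1]); np.save(f"pics/{n}0.npy",d)
    print(n,ctrl.camera_model(n))
E
```

```text
pics
{'clock': 0.0, 'joint_pos': array([-72.94472146,  27.37644128,   1.28166407,  89.17874943,
        -0.65746007,  63.55854931,  -4.76136549]), 'qvel': array([ 0.01567021, -0.0497156 ,  0.03067884, -0.05710221,  0.0260096 ,
        0.04294548,  0.02381156]), 'joint_torque': array([-1.36814703e-05, -5.96448290e+01,  1.60756577e+00, -2.81196839e+01,
        1.23274143e-02,  9.52168659e-03,  7.80283624e-07]), 'position': array([0.26623531, 0.61960026, 0.21841554]), 'ee_rot': array([-1.79894093e+02,  1.00043463e-02,  1.56751342e+02]), 'wrist_force': array([ 0.90181716,  0.51508332, -0.22869928]), 'ft_torque': array([-0.05050251, -0.0249741 ,  0.02288556]), 'gripper_width': 0.9955451378430378} 0.019
side {'mtx': array([[526.4520399 ,   0.        , 324.21742376],
       [  0.        , 526.4520399 , 234.28332897],
       [  0.        ,   0.        ,   1.        ]]), 'dist': array([-0.14221815,  0.        ,  0.        ,  0.        ,  0.        ]), 'position': array([-0.02794035, -0.63878033,  0.81147002]), 'attitude': array([ 50.2223655 ,  -0.19415711, -41.03874794])}
top {'mtx': array([[
[... 276 characters left out ...]
e-04,  1.07888996e+00]), 'attitude': array([  9.27038064,   0.94782681, -90.48702733])}
wrist {'mtx': array([[356.15957449,   0.        , 320.86188633],
       [  0.        , 356.15957449, 241.28459333],
       [  0.        ,   0.        ,   1.        ]]), 'dist': array([-0.04569713,  0.        ,  0.        ,  0.        ,  0.        ]), 'tool_from_camera': array([[-2.06906788e-04,  9.57106936e-01,  2.89734828e-01,
         7.30791121e-02],
       [ 9.99999663e-01, -3.21103640e-05,  8.20197462e-04,
        -1.05791426e-04],
       [ 7.94320170e-04,  2.89734900e-01, -9.57106607e-01,
        -1.53846196e-01],
       [ 0.00000000e+00,  0.00000000e+00,  0.00000000e+00,
         1.00000000e+00]])}
```

View pics/top0.png

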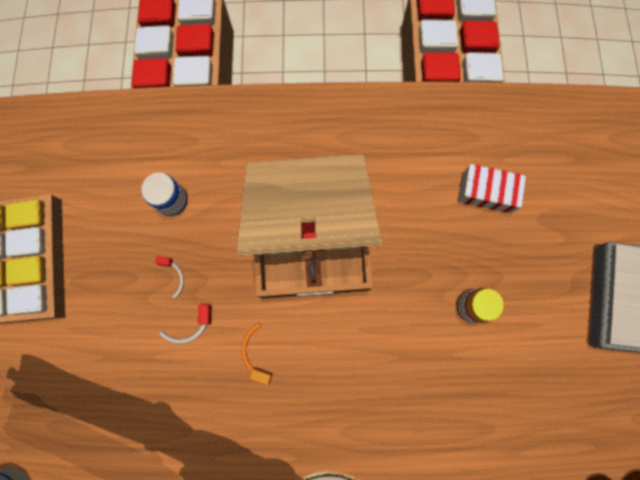

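View pics/side0.png

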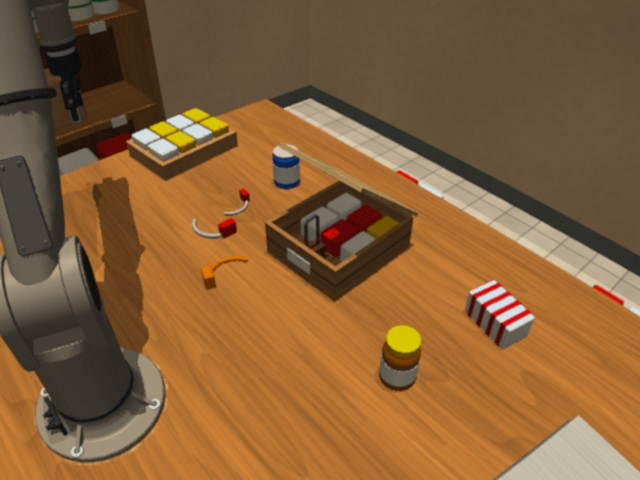

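View pics/wrist0.png

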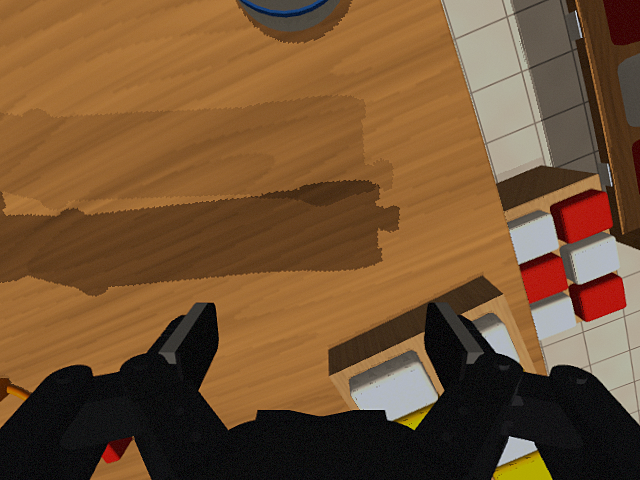

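```bash
cat > h.py <<'E'
import numpy as np,cv2
from scipy.spatial.transform import Rotation as R
from workcell import ctrl
def tf(n,st=None):
    m=ctrl.camera_model(n)
    if n=="wrist":
        T=np.eye(4);T[:3,:3]=R.from_euler('xyz',st['ee_rot'],degrees=True).as_matrix();T[:3,3]=st['position']
        T=T@m['tool_from_camera']; return T[:3,:3],T[:3,3],m
    return R.from_euler('xyz',m['attitude'],degrees=True).as_matrix(),np.array(m['position']),m
def rays(n,uv,st=None):
    Rm,p,m=tf(n,st)
    q=cv2.undistortPoints(np.array(uv,float).reshape(-1,1,2),m['mtx'],m['dist']).reshape(-1,2)
    d=np.c_[q[:,0],-q[:,1],-np.ones(len(q))]
    return p,d@Rm.T
def onz(n,uv,z,st=None):
    p,d=rays(n,uv,st); return p+d*((z-p[2])/d[:,2])[:,None]
def depthpts(n,uv,dep,st=None):
    p,d=rays(n,uv,st); uv=np.array(uv).reshape(-1,2)
    return p+d*dep[uv[:,1].astype(int),uv[:,0].astype(int)][:,None]
def proj(n,P,st=None):
    Rm,p,m=tf(n,st); q=(np.array(P).reshape(-1,3)-p)@Rm; q=q*[1,-1,-1]
    return cv2.projectPoints(q,np.zeros(3),np.zeros(3),m['mtx'],m['dist'])[0].reshape(-1,2)
E
python3 - <<'E'
from h import *
t=cv2.imread('pics/top0.png');s=cv2.imread('pics/side0.png')
cv2.imwrite('pics/ct0.png',cv2.resize(t[240:390,140:290],None,fx=4,fy=4,interpolation=cv2.INTER_CUBIC))
cv2.imwrite('pics/ct1.png',cv2.resize(t[150:305,230:390],None,fx=4.5,fy=3.8,interpolation=cv2.INTER_CUBIC)) if 0 else cv2.imwrite('pics/ct1.png',cv2.resize(t[150:300,230:390],None,fx=4,fy=4,interpolation=cv2.INTER_CUBIC))
cv2.imwrite('pics/cs1.png',cv2.resize(s[140:290,260:420],None,fx=4,fy=4,interpolation=cv2.INTER_CUBIC))
d=np.load('pics/top0.npy')
for nm,uv in [('table',[[400,400],[200,400]]),('lid',[[260,180],[350,180],[260,235],[360,235]]),('head',[[204,312]]),('smallhead',[[163,261]]),('tin',[[158,186]]),('jar',[[488,304]])]:
    print(nm,depthpts('top',uv,d).round(4).tolist())
E
```

```text
table [[0.261, -0.1464, 0.0005], [0.2623, 0.2597, 0.0003]]
lid [[0.6819, 0.1215, 0.1393], [0.6751, -0.0455, 0.155], [0.5596, 0.107, 0.2423], [0.5554, -0.0548, 0.2555]]
head [[0.4406, 0.2446, 0.0389]]
smallhead [[0.545, 0.3349, 0.0303]]
tin [[0.685, 0.329, 0.1002]]
jar [[0.4476, -0.3005, 0.1116]]
```

View pics/ct0.png

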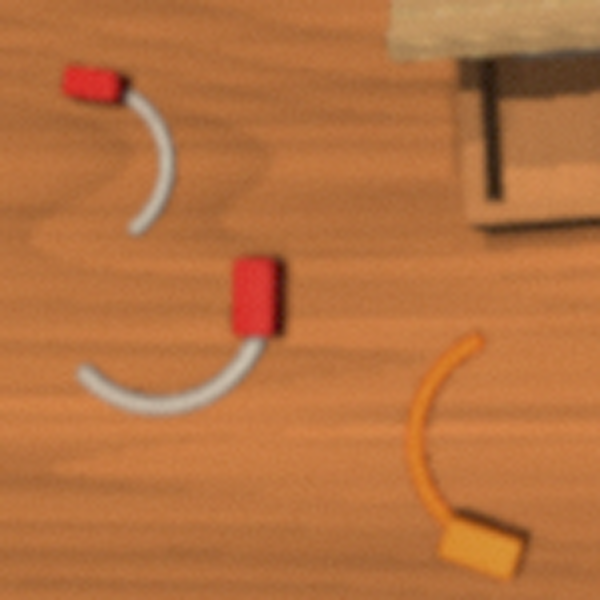

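View pics/ct1.png

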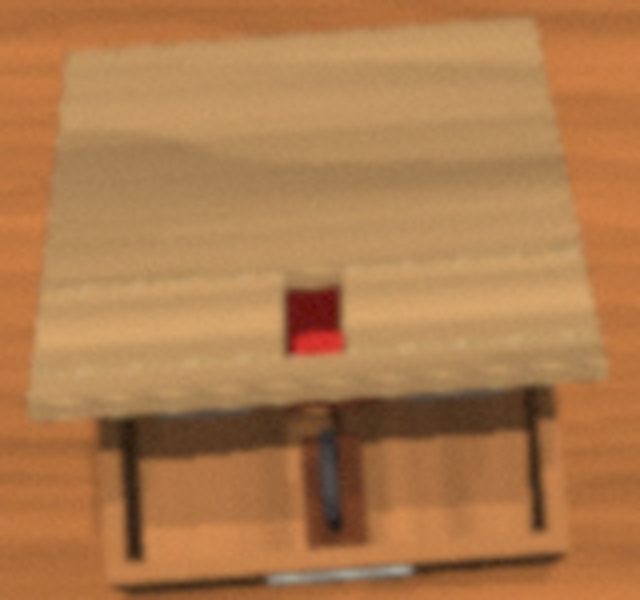

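View pics/cs1.png

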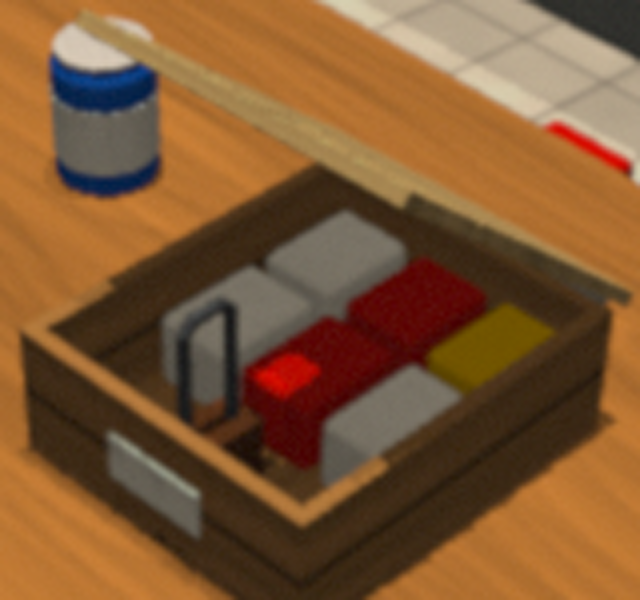

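Run:
```python
from h import *
a=onz('top',[[258,295.5],[370.5,288]],0.089)
print(a.round(4)); 
# staple top in top: approx px (230+333/4,150+528/4) leg lower? ; use box geometry
f=a[0]-a[1]; print('width',np.linalg.norm(f)); y=f/np.linalg.norm(f); x=np.array([y[1],-y[0],0]); th=np.arctan2(x[1],x[0]);print('yaw',np.degrees(th))
c=a.mean(0)+x*.125; st=a.mean(0)+x*.04; print('center',c,'staple',st)
d=np.load('pics/top0.npy')
# lid plane fit
uv=np.array([[u,v] for u in range(255,350,6) for v in range(170,215,6)]); P=depthpts('top',uv,d)
m=P.mean(0); n=np.linalg.svd(P-m)[2][2]; n*=np.sign(n[2]); print('n',n,'angle',np.arccos(n[2]), 'yaw', np.degrees(np.arctan2(-n[1],-n[0])),m)
# lid front edge corners
for uv in ([[239,245],[379,236],[249,168],[362,160]]): 
    p=depthpts('top',[uv],d)[0]; q=p-st; print(uv,p.round(3),'box',(q@x).round(3),(q@y).round(3))
# pin
t=cv2.imread('pics/top0.png');hsv=cv2.cvtColor(t,cv2.COLOR_BGR2HSV)
roi=np.zeros(t.shape[:2],np.uint8);roi[295:335,190:220]=1
mk=(((hsv[...,0]<5)|(hsv[...,0]>172))&(hsv[...,1]>190)&(hsv[...,2]>90)&(roi>0)).astype(np.uint8)
c=cv2.findContours(mk,0,2)[0];c=max(c,key=cv2.contourArea)
W=onz('top',c.reshape(-1,2),0.036)[:,:2]; r=cv2.minAreaRect((W*1000).astype(np.float32));print('headrect',r,cv2.contourArea(c))
roi[:]=0;roi[318:350,150:210]=1
mb=((hsv[...,1]<90)&(hsv[...,2]>110)&(roi>0)).astype(np.uint8)
v,u=np.nonzero(mb);print(len(u))
B=onz('top',np.c_[u,v],0.005)[:,:2]
A=np.c_[2*B,np.ones(len(B))];s=np.linalg.lstsq(A,(B**2).sum(1),rcond=None)[0];print('circ free',s[:2],np.sqrt(s[2]+s[:2]@s[:2]))
from scipy.optimize import least_squares
o=least_squares(lambda c:np.hypot(*(B-c).T)-.055,s[:2],loss='soft_l1',f_scale=.002);print('circ55',o.x)
ang=np.degrees(np.arctan2(*(B-o.x).T[::-1]));print('ang',ang.min(),ang.max())
tp=B[np.argmax(B[:,1])];print('tip',tp)
```

```text
[[ 0.4701  0.1296  0.089 ]
 [ 0.4823 -0.0836  0.089 ]]
width 0.21358869003956846
yaw 3.277276110729209
center [0.60102463 0.03014994 0.089     ] staple [0.51616364 0.02529066 0.089     ]
n [0.95014274 0.00430686 0.31178556] angle 1.2537246415197505 yaw -179.74028827794507 [0.64899484 0.04493565 0.18256417]
[239, 245] [0.541 0.139 0.257] box 0.031 0.112
[379, 236] [ 0.553 -0.085  0.256] box 0.031 -0.112
[249, 168] [0.714 0.147 0.113] box 0.204 0.11
[362, 160] [ 0.728 -0.072  0.11 ] box 0.206 -0.109
headrect ((436.6979064941406, 246.15399169921875), (22.385080337524414, 35.90904235839844), 89.90859985351562) 170.0
234
circ free [0.43302859 0.30277042] 0.05163122882062515
circ55 [0.43710554 0.30346739]
ang -178.42824999600037 179.5331709641731
tip [0.40013509 0.34475535]
```

Top view: three pins, small steel/red head (163,261), large steel/red head (204,314) and orange (260,377). The one meant is the large red-headed one at (204,314), since the orange is excluded and it is clearly larger in the crop. I close the lid first.

```bash
python3 -m handwheel '[[0,0,-5,0,0,0,0],[-2,-1.5,-5,0,0,0,0],[-5,-4,0,0,0,0,0],[-5,-4,0,0,0,0,0],[-5,-4,0,0,0,0,0],[-5,-4,0,0,0,0,0],[-5,-4,0,0,0,0,0],[-5,-4,0,0,0,0,0],[-5,-4,0,0,0,0,0],[-5,-4,0,0,0,0,0],[-5,-4,0,0,0,0,0],[-5,-3,0,0,0,0,0]]'; python3 -c "
from h import *
s=ctrl.read_state();print(s['position'],s['ee_rot'],s['joint_pos'].round(1),s['gripper_width'])
m=R.from_euler('xyz',s['ee_rot'],degrees=True).as_matrix();print(m.T@(np.array([.586,.029,.25])-s['position'])*100)"
```

```text
clock: 1.65
position: [0.5783, 0.0526, 0.3195]
ee_rot: [180.0, -0.0, 156.7]
wrist_force: [-0.1, 0.9, 0.4]
gripper_width: -0.0
[0.5782507  0.05263326 0.31953677] [ 1.79986913e+02 -2.07346763e-03  1.56708906e+02] [-29.2  14.2  22.1  96.3  -5.6  70.6  60.8] -0.00018914864979409533
[-1.64649704 -1.86591237  6.95319181]
```

```bash
python3 -m handwheel '[[-1,-1.2,3,0,0,0,0],[0,0,3,0,0,0,0],[0,0,2.5,0,0,0,0],[0,0,2.5,0,0,0,0],[0,0,2.5,0,0,0,0],[0,0,2.5,0,0,0,0]]'; python3 -m handwheel '[[0,0,1.5,0,0,0,0],[0,0,1,0,0,0,0],[0,0,0.7,0,0,0,0],[0,0,0,0,0,0,0]]'
```

```text
clock: 2.4
position: [0.5823, 0.0398, 0.1591]
ee_rot: [180.0, 0.0, 156.7]
wrist_force: [-0.2, -0.4, 4.2]
gripper_width: 0.002
clock: 2.9
position: [0.5823, 0.04, 0.1271]
ee_rot: [-180.0, -0.0, 156.7]
wrist_force: [0.2, 0.0, 0.5]
gripper_width: -0.001
```

```bash
python3 -m handwheel '[[0,0,0.4,0,0,0,0],[0,0,0.3,0,0,0,0],[0,0,0.2,0,0,0,0],[0,0,0,0,0,0,0]]'; python3 -m handwheel '[[0,0,0.2,0,0,0,0],[0,0,0,0,0,0,0]]'
```

```text
clock: 3.4
position: [0.5823, 0.04, 0.1182]
ee_rot: [-180.0, -0.0, 156.7]
wrist_force: [-0.4, -1.1, 0.8]
gripper_width: 0.001
clock: 3.65
position: [0.5823, 0.04, 0.1163]
ee_rot: [180.0, 0.0, 156.8]
wrist_force: [-0.8, 0.3, 0.7]
gripper_width: -0.002
```

```bash
python3 -m handwheel '[[0,0,0.2,0,0,0,0],[0,0,0.1,0,0,0,0],[0,0,0,0,0,0,0]]'
python3 - <<'E'
from h import *
for n in ["side","top"]:
    p,d=ctrl.capture(n); cv2.imwrite(f"pics/{n}1.png",p[:,:,::-1]); np.save(f"pics/{n}1.npy",d)
s=cv2.imread('pics/side1.png');cv2.imwrite('pics/cs2.png',cv2.resize(s[140:290,260:420],None,fx=4,fy=4,interpolation=cv2.INTER_CUBIC))
E
```

```text
clock: 4.03
position: [0.5823, 0.04, 0.1132]
ee_rot: [-180.0, -0.0, 156.8]
wrist_force: [-0.3, -0.5, 1.0]
gripper_width: 0.0
```

View pics/cs2.png

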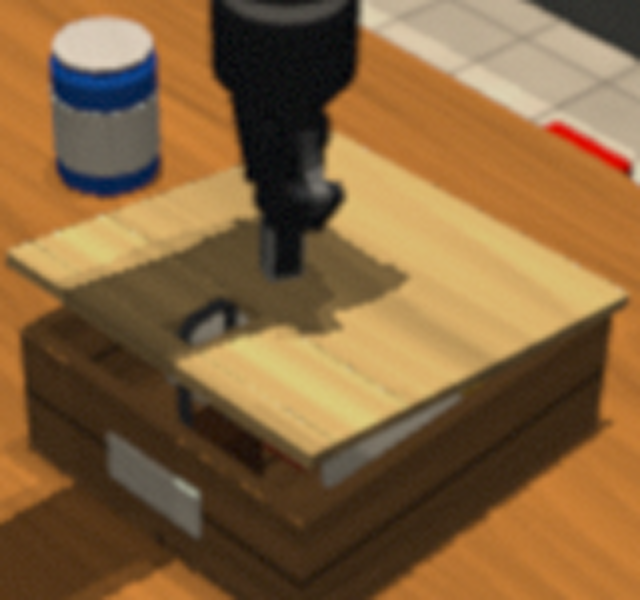

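Run:
```python
from h import *
d=np.load('pics/top1.npy'); 
st=np.array([.514,.025,.1]);th=np.radians(3.3);x=np.array([np.cos(th),np.sin(th),0]);y=np.array([-x[1],x[0],0])
for bx,by in [(-.03,.09),(-.03,-.09),(.06,.1),(.06,-.1),(.15,.09),(.15,-.09),(.2,.09),(.2,-.09)]:
    P=st+bx*x+by*y; u,v=proj('top',P)[0].round().astype(int); print(bx,by,depthpts('top',[[u,v]],d)[0].round(4))
```

```text
-0.03 0.09 [0.4427 0.0504 0.6401]
-0.03 -0.09 [ 0.4862 -0.0643  0.1393]
0.06 0.1 [0.4901 0.0643 0.5887]
0.06 -0.1 [ 0.5767 -0.0692  0.1214]
0.15 0.09 [0.5527 0.0704 0.5226]
0.15 -0.09 [ 0.666  -0.0549  0.1102]
0.2 0.09 [0.5856 0.0737 0.5082]
0.2 -0.09 [ 0.7177 -0.0524  0.1039]
```

View pics/top1.png

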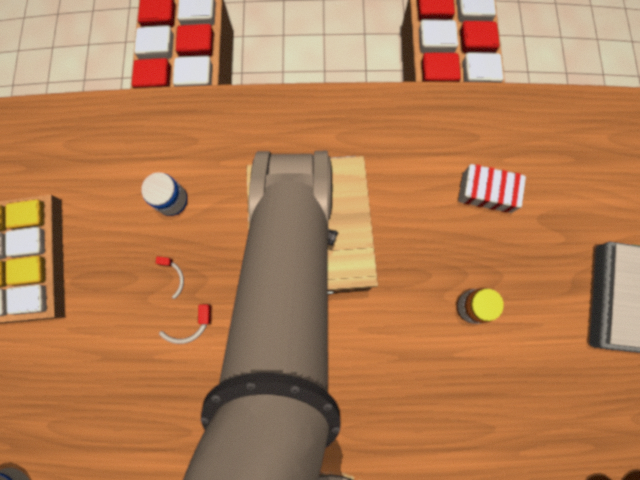

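Run:
```python
from h import *
d=np.load('pics/side1.npy')
print(onz('side',[[330,208.7]],.122),onz('side',[[330,208.7]],.094))
s=ctrl.read_state();p=s['position'];print(p)
print(proj('side',[p,p-[0,0,.019],p-[0,0,-.009]]))
for v in range(196,216,2): print(v,depthpts('side',[[330,v]],d)[0].round(3))
```

```text
[[0.58420099 0.04173403 0.122     ]] [[0.6090606  0.06937033 0.094     ]]
[0.58240685 0.03999035 0.11330703]
[[329.87314714 212.57222281]
 [329.78540867 219.42116392]
 [329.91525317 209.27817361]]
196 [0.56  0.016 0.181]
198 [0.559 0.014 0.178]
200 [0.573 0.03  0.157]
202 [0.574 0.031 0.151]
204 [0.572 0.029 0.148]
206 [0.574 0.03  0.141]
208 [0.575 0.031 0.135]
210 [0.579 0.035 0.125]
212 [0.575 0.031 0.124]
214 [0.569 0.025 0.125]
```

```bash
python3 -m handwheel '[[0,0,-2,0,0,0,0],[0,0,-3,0,0,0,0],[0,0,-1,0,0,0,0],[0,0,0,0,0,0,0]]'
python3 - <<'E'
from h import *
for n in ["side","top"]:
    p,d=ctrl.capture(n); cv2.imwrite(f"pics/{n}2.png",p[:,:,::-1]); np.save(f"pics/{n}2.npy",d)
s=cv2.imread('pics/side2.png');cv2.imwrite('pics/cs3.png',cv2.resize(s[140:290,260:420],None,fx=4,fy=4,interpolation=cv2.INTER_CUBIC))
st=np.array([.514,.025,.12]);th=np.radians(3.3);x=np.array([np.cos(th),np.sin(th),0]);y=np.array([-x[1],x[0],0])
for bx,by in [(-.03,-.09),(.06,-.1),(.15,-.09),(.2,-.09)]:
    P=st+bx*x+by*y; u,v=proj('top',P)[0].round().astype(int); print(bx,by,depthpts('top',[[u,v]],d)[0].round(4))
E
```

```text
clock: 4.62
position: [0.5826, 0.0401, 0.1736]
ee_rot: [180.0, 0.1, 156.8]
wrist_force: [-1.0, -0.4, -0.2]
gripper_width: 0.0
-0.03 -0.09 [ 0.4878 -0.066   0.1413]
0.06 -0.1 [ 0.578  -0.0709  0.1251]
0.15 -0.09 [ 0.6717 -0.0569  0.111 ]
0.2 -0.09 [ 0.7228 -0.0543  0.107 ]
```

View pics/cs3.png

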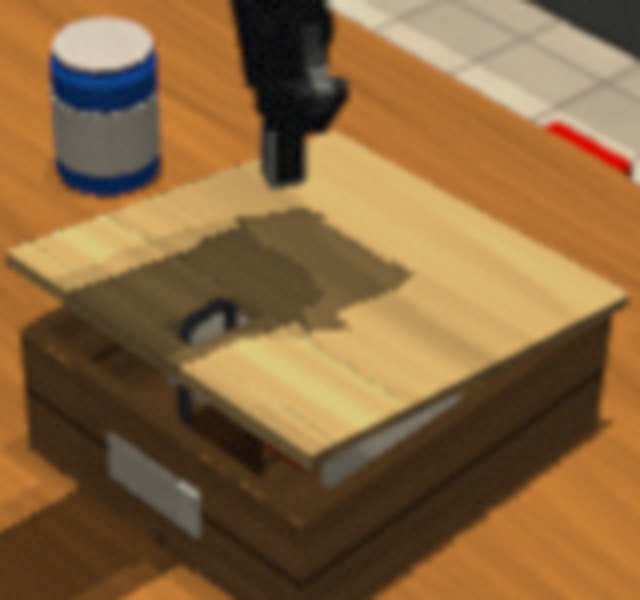

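Run:
```python
from h import *
d=np.load('pics/wrist0.npy'); st={'position':np.array([.2662,.6196,.2184]),'ee_rot':np.array([-179.894,.01,156.75])}
print(depthpts('wrist',[[100,150],[200,100],[250,320]],d,st).round(3))
s=ctrl.read_state();p,d=ctrl.capture('wrist');cv2.imwrite('pics/wrist2.png',p[:,:,::-1]);np.save('pics/wrist2.npy',d)
```

```text
[[ 0.121  0.431 -0.001]
 [ 0.121  0.551  0.   ]
 [ 0.359  0.488 -0.001]]
```

View pics/wrist2.png

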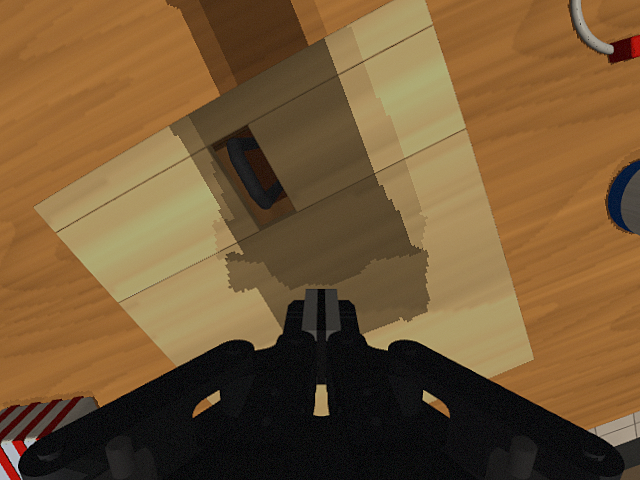

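View pics/side2.png

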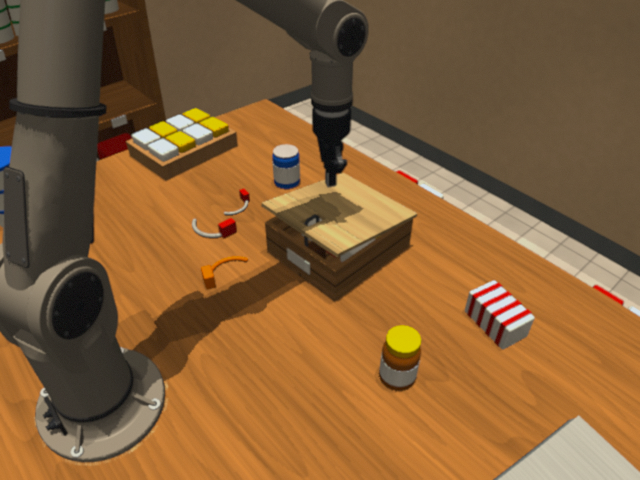

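Run:
```python
from h import *
d=np.load('pics/wrist2.npy'); st={'position':np.zeros(3),'ee_rot':np.zeros(3)}
for uv in [[310,292],[322,295],[333,292],[310,325],[333,325],[322,270]]: print(uv,depthpts('wrist',[uv],d,st)[0].round(4))
d=np.load('pics/wrist0.npy')
print('open');
for uv in [[210,308],[205,320],[432,308],[175,355],[200,375]]: print(uv,depthpts('wrist',[uv],d,st)[0].round(4))
```

```text
[310, 292] [ 0.01   -0.0047 -0.0183]
[322, 295] [ 0.0099  0.0002 -0.021 ]
[333, 292] [ 0.0104  0.0048 -0.0193]
[310, 325] [ 0.01   -0.0039 -0.0451]
[333, 325] [ 0.0092  0.004  -0.0436]
[322, 270] [-0.007   0.0004  0.0499]
open
[210, 308] [ 0.0089 -0.043  -0.0306]
[205, 320] [ 0.0075 -0.043  -0.0375]
[432, 308] [ 0.0093  0.0424 -0.0313]
[175, 355] [ 0.0092 -0.0444 -0.0619]
[200, 375] [-0.0077 -0.0427 -0.0491]
```

The wrist depth and side view agree that the fingertips stand about 15–18 mm short of the reported TCP, not 19 mm ahead of it. So the lid simply hasn't been pushed far enough. I'll use the measured offset and keep pushing.

```bash
python3 -m handwheel '[[0,0,2.5,0,0,0,0],[0,0,2.5,0,0,0,0],[0,0,1,0,0,0,0],[0,0,0.8,0,0,0,0],[0,0,0.7,0,0,0,0],[0,0,0.5,0,0,0,0],[0,0,0,0,0,0,0]]';python3 -m handwheel '[[0,0,0.2,0,0,0,0],[0,0,0.2,0,0,0,0]]'; python3 -m handwheel '[[0,0,0.15,0,0,0,0],[0,0,0,0,0,0,0]]'
```

```text
clock: 5.65
position: [0.5826, 0.04, 0.0933]
ee_rot: [180.0, 0.0, 156.7]
wrist_force: [-0.6, -0.1, 0.5]
gripper_width: 0.005
clock: 5.9
position: [0.5827, 0.0401, 0.0897]
ee_rot: [180.0, 0.0, 156.8]
wrist_force: [-1.5, 0.3, 1.9]
gripper_width: -0.001
clock: 6.15
position: [0.5826, 0.0401, 0.0882]
ee_rot: [180.0, 0.0, 156.7]
wrist_force: [-1.6, 0.3, 4.9]
gripper_width: -0.001
```

```bash
python3 -m handwheel '[[0,0,0.2,0,0,0,0],[0,0,0,0,0,0,0]]';python3 -m handwheel '[[0,0,0.2,0,0,0,0],[0,0,0,0,0,0,0]]'; python3 -m handwheel '[[0,0,0.1,0,0,0,0],[0,0,0,0,0,0,0]]'
```

```text
clock: 6.4
position: [0.5827, 0.0401, 0.0881]
ee_rot: [179.9, 0.0, 156.7]
wrist_force: [-6.7, -0.5, 22.6]
gripper_width: 0.001
clock: 6.65
position: [0.5827, 0.0401, 0.0879]
ee_rot: [179.9, -0.0, 156.7]
wrist_force: [-14.2, 0.0, 39.5]
gripper_width: -0.003
clock: 6.9
position: [0.5827, 0.0401, 0.0879]
ee_rot: [179.8, -0.0, 156.7]
wrist_force: [-17.6, 0.2, 47.2]
gripper_width: 0.002
```

```bash
python3 -m handwheel '[[0,0,-3,0,0,0,0],[0,0,-5,0,0,0,8.5],[2.5,1.2,-3,0,0,0,8.5],[5,3,0,0,0,0,8.5],[5,3,0,0,0,0,8.5],[5,3,0,0,0,0,8.5],[4,3,0,0,0,-0.05,8.5],[0,0,0,0,0,-0.12,8.5],[0,0,0,0,0,-0.12,8.5],[0,0,0,0,0,-0.12,8.5],[0,0,0,0,0,0,8.5]]'
python3 - <<'E'
from h import *
s=ctrl.read_state();p,d=ctrl.capture('wrist');cv2.imwrite('pics/wrist3.png',p[:,:,::-1]);np.save('pics/wrist3.npy',d)
import pickle;pickle.dump(s,open('pics/w3.pkl','wb'));print(s['position'],s['ee_rot'])
for n in ["side","top"]:
    p,d=ctrl.capture(n); cv2.imwrite(f"pics/{n}3.png",p[:,:,::-1]); np.save(f"pics/{n}3.npy",d)
E
```

```text
clock: 8.28
position: [0.4368, 0.2461, 0.1927]
ee_rot: [-180.0, -0.0, -179.8]
wrist_force: [-0.3, 0.7, 0.5]
gripper_width: 0.995
[0.43680061 0.24606733 0.19269901] [-1.79999923e+02 -8.04725343e-03 -1.79825178e+02]
```

View pics/wrist3.png

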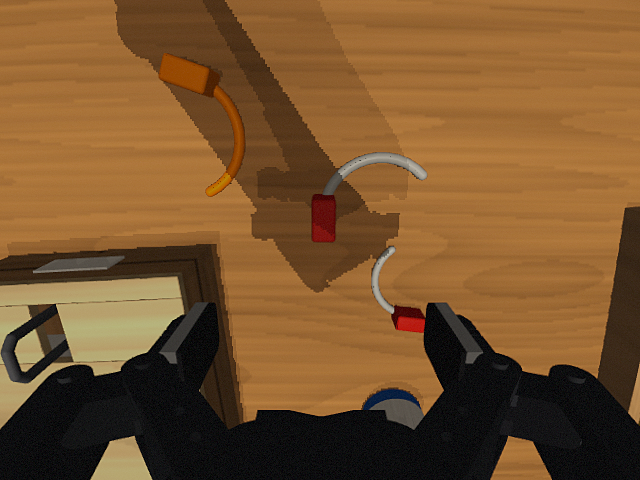

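View pics/top3.png

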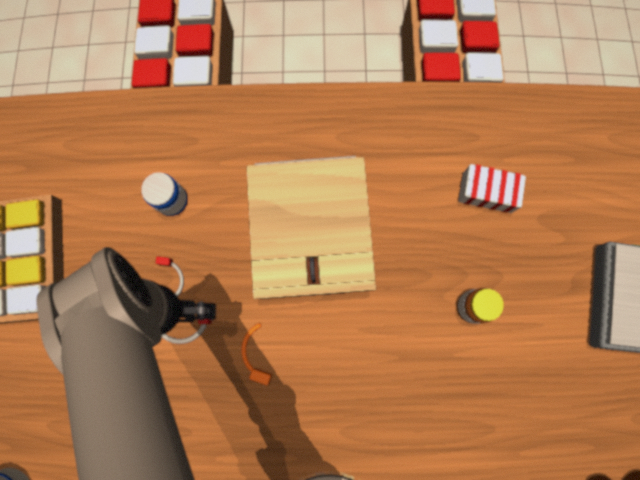

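View pics/side3.png

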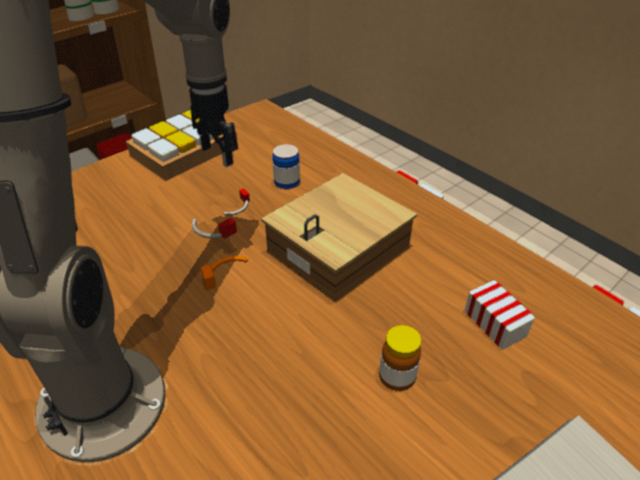

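```bash
cat > m1.py <<'E'
from h import *
import pickle
from scipy.optimize import least_squares
s=pickle.load(open('pics/w3.pkl','rb'))
t=cv2.imread('pics/wrist3.png');hsv=cv2.cvtColor(t,cv2.COLOR_BGR2HSV)
roi=np.zeros(t.shape[:2],np.uint8);roi[180:250,300:350]=1
mk=(((hsv[...,0]<6)|(hsv[...,0]>172))&(hsv[...,1]>180)&(roi>0)).astype(np.uint8)
c=max(cv2.findContours(mk,0,2)[0],key=cv2.contourArea)
print('bbox',cv2.boundingRect(c))
W=onz('wrist',c.reshape(-1,2),0.036,s)[:,:2]*1000;r=cv2.minAreaRect(W.astype(np.float32));print('head@36',r)
roi[:]=0;roi[145:200,325:435]=1
mb=((hsv[...,1]<70)&(hsv[...,2]>85)&(roi>0)).astype(np.uint8)
v,u=np.nonzero(mb);B=onz('wrist',np.c_[u,v],.005,s)[:,:2]
A=np.c_[2*B,np.ones(len(B))];q=np.linalg.lstsq(A,(B**2).sum(1),rcond=None)[0];print(len(B),'free',q[:2],np.sqrt(q[2]+q[:2]@q[:2]))
o=least_squares(lambda c:np.hypot(*(B-c).T)-.055,q[:2]);C=o.x;print('c55',C)
dd=np.hypot(*(B-C).T);print('r range',np.percentile(dd,[2,50,98]))
a=np.degrees(np.arctan2(B[:,1]-C[1],B[:,0]-C[0]))%360;print('ang',a.min(),a.max(),'tip=> pin yaw',(a.min()+5.2+135)-360)
cv2.imwrite('pics/w3c.png',cv2.resize(t[140:260,290:440],None,fx=5,fy=5,interpolation=cv2.INTER_CUBIC))
E
python3 m1.py
```

```text
bbox (312, 194, 24, 48)
head@36 ((435.7478332519531, 247.8058624267578), (20.60089683532715, 43.06835174560547), 89.7581787109375)
1063 free [0.4329338  0.30211403] 0.049922065355497994
c55 [0.4389776  0.30257228]
r range [0.05034147 0.05504139 0.0594297 ]
ang 130.11372670565413 249.30772132767092 tip=> pin yaw -89.68627329434588
```

View pics/w3c.png

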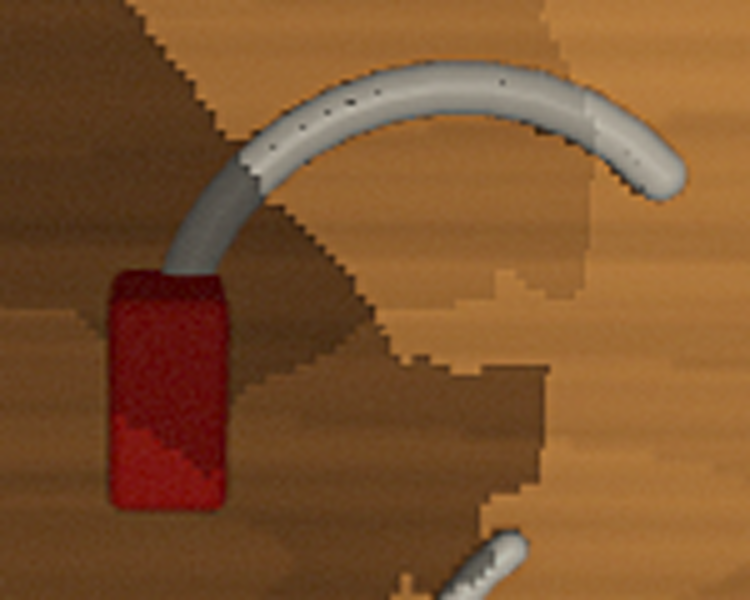

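```bash
python3 -m handwheel '[[-0.57,0.16,3,0,0,0,5],[0,0,4,0,0,0,5],[0,0,4,0,0,0,5],[0,0,3,0,0,0,5],[0,0,2,0,0,0,5],[0,0,1.2,0,0,0,5],[0,0,0,0,0,0,5]]'
python3 - <<'E'
from h import *
p,d=ctrl.capture('wrist');cv2.imwrite('pics/wrist4.png',p[:,:,::-1])
p,d=ctrl.capture('side');cv2.imwrite('pics/side4.png',cv2.resize(p[130:280,150:310,::-1],None,fx=4,fy=4))
st={'position':np.zeros(3),'ee_rot':np.zeros(3)}
E
```

```text
clock: 9.3
position: [0.4423, 0.2476, 0.0204]
ee_rot: [-180.0, -0.0, -179.8]
wrist_force: [0.5, 0.0, 0.1]
gripper_width: 0.583
```

View pics/wrist4.png

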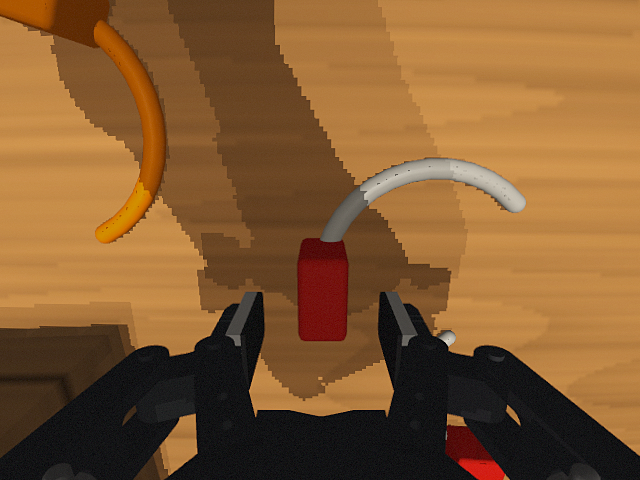

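View pics/side4.png

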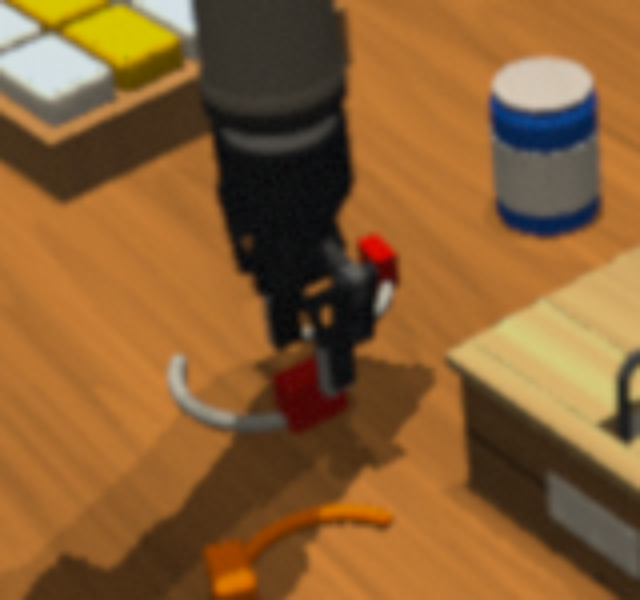

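```bash
python3 -m handwheel '[[0,0,1.2,0,0,0,5],[0,0,1.0,0,0,0,5],[0,0,0.6,0,0,0,5],[0,0,0,0,0,0,5]]'; python3 -m handwheel '[[0,0,0,0,0,0,1.5],[0,0,0,0,0,0,1.5],[0,0,0,0,0,0,1.5],[0,0,0,0,0,0,1.5],[0,0,0,0,0,0,1.5]]'
```

```text
clock: 9.9
position: [0.4422, 0.2475, -0.0077]
ee_rot: [-180.0, -0.1, -179.8]
wrist_force: [-0.0, -0.9, 0.2]
gripper_width: 0.582
clock: 10.52
position: [0.443, 0.248, -0.0067]
ee_rot: [180.0, 0.0, -179.8]
wrist_force: [0.2, 0.7, 6.1]
gripper_width: 0.249
```

Run:
```python
from h import *
t=cv2.imread('pics/top3.png');hsv=cv2.cvtColor(t,cv2.COLOR_BGR2HSV)
print(hsv[200,300],hsv[270,280],hsv[260,230],hsv[275,350])
roi=np.zeros(t.shape[:2],np.uint8);roi[145:305,235:390]=1
mk=((hsv[...,0]>=16)&(hsv[...,2]>110)&(roi>0)).astype(np.uint8)
mk=cv2.morphologyEx(mk,cv2.MORPH_OPEN,np.ones((3,3)))
c=max(cv2.findContours(mk,0,2)[0],key=cv2.contourArea);print(cv2.contourArea(c))
h=cv2.convexHull(c).reshape(-1,2)
W=onz('top',c.reshape(-1,2),.1)[:,:2]*1000
r=cv2.minAreaRect(W.astype(np.float32));print(r)
b=cv2.boxPoints(r);print(b.round(1));print(proj('top',np.c_[b/1000,np.full(4,.1)]).round(1))
cv2.imwrite('pics/ct3.png',cv2.resize(t[150:305,235:390],None,fx=3.8,fy=3.8,interpolation=cv2.INTER_CUBIC))
cv2.imwrite('pics/ct3s.png',cv2.resize(t[245:300,285:345],None,fx=10,fy=10,interpolation=cv2.INTER_CUBIC))
s=cv2.imread('pics/side3.png');cv2.imwrite('pics/cs3s.png',cv2.resize(s[200:260,280:345],None,fx=10,fy=10,interpolation=cv2.INTER_CUBIC))
```

```text
[ 21 107 223] [ 24  98 224] [ 13 167 170] [ 21 106 223]
15834.5
((601.6396484375, 31.366920471191406), (262.1622619628906, 232.05372619628906), 3.9716362953186035)
[[462.8 138. ]
 [478.9 -93.5]
 [740.4 -75.3]
 [724.4 156.2]]
[[252.7 299.1]
 [376.3 289.3]
 [363.3 155.3]
 [245.2 164.9]]
```

View pics/ct3s.png

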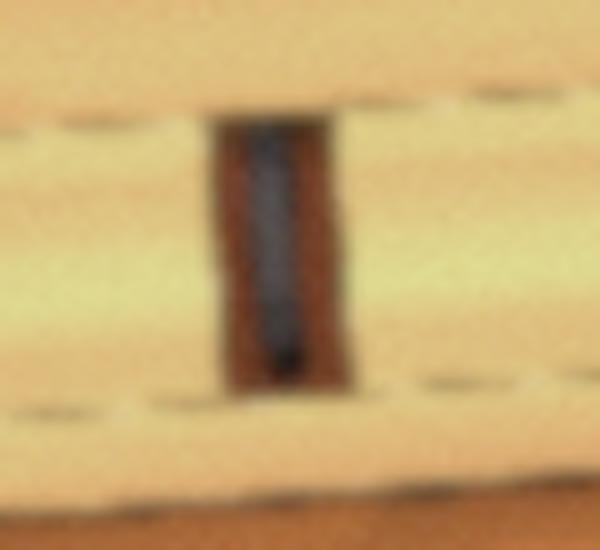

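View pics/cs3s.png

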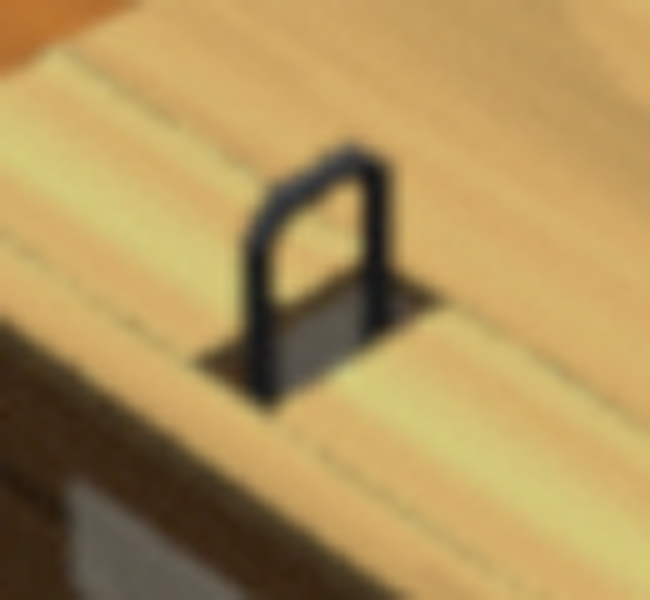

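Run:
```python
from h import *
print('slot',onz('top',[[312.7,270.0]],.1), 'slot ends', onz('top',[[285+27.4-.5,245+12-.5],[285+29-.5,245+39-.5]],.1))
print('bar z.14 top',onz('top',[[285+27-.5,245+24-.5]],.14))
# side: outer top corners of ring; legs axes tops near bend (255,235)&(378,165) crop => bar mid
print('side mid z.14',onz('side',[[280+31.5-.5,200+18.5-.5]],.14))
# leg axis at mid ht: near leg x=258, far x=376 (crop), at lid level z~.12 : near (258,310), far (376,240)
print(onz('side',[[280+25.8-.5,200+30-.5],[280+37.6-.5,200+23.5-.5]],.12))
s=ctrl.read_state();p,d=ctrl.capture('wrist');cv2.imwrite('pics/wrist5.png',p[:,:,::-1])
print(s['position'],s['gripper_width'])
```

```text
slot [[0.51659582 0.02523231 0.1       ]] slot ends [[0.54222452 0.02656651 0.1       ]
 [0.49115175 0.02391024 0.1       ]]
bar z.14 top [[0.51509129 0.02632735 0.14      ]]
side mid z.14 [[0.51722736 0.02572619 0.14      ]]
[[0.49963558 0.02353158 0.12      ]
 [0.5322146  0.02399863 0.12      ]]
[ 0.44296518  0.24801317 -0.00673164] 0.24941771418505015
```

```bash
python3 -m handwheel '[[0,0,-1,0,0,0,1.5],[0,0,-3,0,0,0,1.5],[0,0,-4,0,0,0,1.5],[0,0,-4,0,0,0,1.5],[0,0,-4,0,0,0,1.5],[0,0,-3,0,0,0,1.5],[0,0,0,0,0,0,1.5]]'
python3 - <<'E'
from h import *
p,d=ctrl.capture('wrist');cv2.imwrite('pics/wrist6.png',p[:,:,::-1]);np.save('pics/wrist6.npy',d)
p,d=ctrl.capture('side');cv2.imwrite('pics/side6.png',p[:,:,::-1])
E
```

```text
clock: 11.45
position: [0.4436, 0.2485, 0.1852]
ee_rot: [179.8, 0.2, -179.8]
wrist_force: [0.4, 0.5, -1.1]
gripper_width: 0.246
```

View pics/wrist6.png

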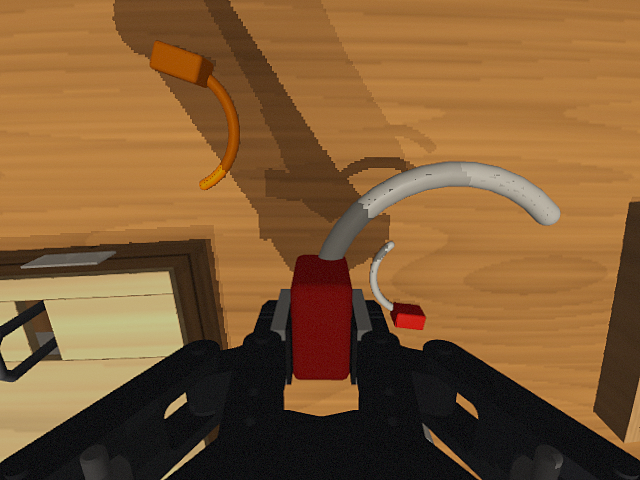

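View pics/side6.png

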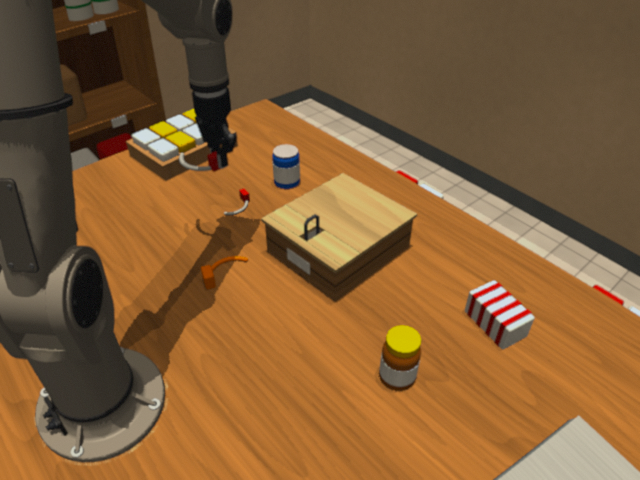

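```bash
cat > m2.py <<'E'
from h import *
from scipy.optimize import least_squares
import sys
def meas(img,roi,off=.0117,box=None,r0=.055):
    # tool frame: state zero => tool coords; plane z=-off (tool z down)
    s={'position':np.zeros(3),'ee_rot':np.zeros(3)}
    hsv=cv2.cvtColor(img,cv2.COLOR_BGR2HSV)
    m=np.zeros(img.shape[:2],bool);m[roi[0]:roi[1],roi[2]:roi[3]]=1
    mb=(hsv[...,1]<60)&(hsv[...,2]>80)&m
    n,l,stt,_=cv2.connectedComponentsWithStats(mb.astype(np.uint8)); mb=l==1+np.argmax(stt[1:,4])
    v,u=np.nonzero(mb);B=onz('wrist',np.c_[u,v],-off,s)[:,:2]
    A=np.c_[2*B,np.ones(len(B))];q=np.linalg.lstsq(A,(B**2).sum(1),rcond=None)[0];print(len(B),'free',q[:2].round(4),np.sqrt(q[2]+q[:2]@q[:2]).round(4))
    C=least_squares(lambda c:np.hypot(*(B-c).T)-r0,q[:2]).x
    dd=np.hypot(*(B-C).T);print('c55 tool',C.round(4),'r',np.percentile(dd,[2,50,98]).round(4))
    a=np.degrees(np.arctan2(B[:,1]-C[1],B[:,0]-C[0]))%360;print('ang tool',a.min(),a.max());return C
if __name__=='__main__':
    img=cv2.imread('pics/wrist6.png')
    for o in (.008,.0117,.016): print(o);meas(img,(150,256,322,570),o)
    hsv=cv2.cvtColor(img,cv2.COLOR_BGR2HSV)
    mk=(((hsv[...,0]<6)|(hsv[...,0]>172))&(hsv[...,1]>150)).astype(np.uint8);mk[:,:292]=0;mk[:,352:]=0;mk[:250]=0
    c=max(cv2.findContours(mk,0,2)[0],key=cv2.contourArea);print(cv2.boundingRect(c),cv2.contourArea(c))
    W=onz('wrist',c.reshape(-1,2),-.0427,{'position':np.zeros(3),'ee_rot':np.zeros(3)})[:,:2]*1000;print(cv2.minAreaRect(W.astype(np.float32)))
E
python3 m2.py
```

```text
0.008
6378 free [0.0071 0.0552] 0.052
c55 tool [0.0033 0.0557] r [0.0501 0.0551 0.0596]
ang tool 0.0020877737631327014 359.98432766340864
0.0117
6378 free [0.0088 0.0538] 0.0507
c55 tool [0.0035 0.0546] r [0.0503 0.0551 0.0595]
ang tool 0.009228595717450732 359.98119029711944
0.016
6378 free [0.0107 0.0521] 0.0491
c55 tool [0.0037 0.0532] r [0.0503 0.055  0.0594]
ang tool 0.008386667182336872 359.9924424519271
(292, 255, 60, 125) 6806.5
((10.464258193969727, -0.08551979064941406), (48.6667366027832, 21.050825119018555), 1.4523156881332397)
```

```bash
cat > plan.py <<'E'
from h import *
S=np.array([.5167,.0256]);B=3.9;c=np.array([.0038,.0548])
def target(phi):
    psi=np.radians(90+phi+B);C=S+.055*np.array([np.cos(np.radians(B)),np.sin(np.radians(B))])
    tx=np.array([np.cos(psi),np.sin(psi)]);ty=np.array([np.sin(psi),-np.cos(psi)])
    return C-c[0]*tx-c[1]*ty,np.degrees(psi)
def show(phi,z):
    s=ctrl.read_state();p,psi=target(phi);m=R.from_euler('xyz',s['ee_rot'],degrees=True).as_matrix()
    dy=(s['ee_rot'][2]-psi+180)%360-180
    print('phi',phi,'target',p.round(4),psi%360,'shift cm',(m.T@(np.r_[p,z]-s['position'])*100).round(2),'turn z rad',np.radians(dy).round(3),'j7',s['joint_pos'][6].round(1),'rp',s['ee_rot'][:2].round(2))
if __name__=='__main__':
    import sys; show(float(sys.argv[1]),float(sys.argv[2]))
E
python3 plan.py 150 .2
python3 - <<'E'
from m2 import *
img=cv2.imread('pics/wrist6.png');s={'position':np.zeros(3),'ee_rot':np.zeros(3)}
C=np.array([.0038,.0548])
p=onz('wrist',[[552,213]],-.0117,s)[0][:2]-C;print('tip centre ang (exp 45)',np.degrees(np.arctan2(p[1],p[0])),np.hypot(*p))
E
```

```text
phi 150.0 target [0.6225 0.0086] 243.9 shift cm [-17.95 -23.96  -1.77] turn z rad -1.111 j7 57.8 rp [-1.7998e+02 -5.0000e-02]
tip centre ang (exp 45) 46.441243028021596 0.056121261437020946
```

```bash
python3 -m handwheel '[[-1.5,-2,-1,0,0,0,1.5],[-3,-4,-0.7,0,0,0,1.5],[-3,-4,0,0,0,0,1.5],[-3,-4,0,0,0,0,1.5],[-3,-4,0,0,0,0,1.5],[-3,-4,0,0,0,0,1.5],[-1.5,-2,0,0,0,0,1.5],[0,0,0,0,0,0,1.5]]'; python3 plan.py 150 .2; python3 -m handwheel '[[0,0,0,0,0,-0.1,1.5],[0,0,0,0,0,-0.13,1.5],[0,0,0,0,0,-0.13,1.5],[0,0,0,0,0,-0.13,1.5],[0,0,0,0,0,-0.13,1.5],[0,0,0,0,0,-0.13,1.5],[0,0,0,0,0,-0.13,1.5],[0,0,0,0,0,-0.13,1.5],[0,0,0,0,0,-0.1,1.5],[0,0,0,0,0,0,1.5]]';  python3 plan.py 150 .2
```

```text
clock: 12.55
position: [0.6232, 0.0057, 0.1977]
ee_rot: [-179.9, -0.2, -180.0]
wrist_force: [-0.2, 0.4, -1.7]
gripper_width: 0.251
phi 150.0 target [0.6225 0.0086] 243.9 shift cm [ 0.07  0.29 -0.23] turn z rad -1.115 j7 92.0 rp [-179.89   -0.18]
clock: 13.8
position: [0.6223, 0.0098, 0.1986]
ee_rot: [179.9, -0.0, -116.1]
wrist_force: [0.6, -0.4, -2.1]
gripper_width: 0.247
phi 150.0 target [0.6225 0.0086] 243.9 shift cm [ 0.1  -0.06 -0.14] turn z rad -0.0 j7 149.7 rp [ 1.7986e+02 -3.0000e-02]
```

Start pose reached. I lower part-way and look.

```bash
python3 -m handwheel '[[0.1,-0.06,2,0,0,0,1.5],[0,0,2,0,0,0,1.5],[0,0,1,0,0,0,1.5],[0,0,0,0,0,0,1.5]]'; python3 plan.py 150 .102
python3 - <<'E'
from h import *
import pickle
s=ctrl.read_state();p,d=ctrl.capture('wrist');cv2.imwrite('pics/wrist7.png',p[:,:,::-1]);pickle.dump(s,open('pics/w7.pkl','wb'))
p,d=ctrl.capture('side');cv2.imwrite('pics/side7.png',cv2.resize(p[130:290,250:420,::-1],None,fx=3.7,fy=3.7,interpolation=cv2.INTER_CUBIC))
E
```

```text
clock: 14.3
position: [0.6229, 0.0078, 0.149]
ee_rot: [179.9, -0.1, -116.2]
wrist_force: [0.4, 0.4, -0.9]
gripper_width: 0.248
phi 150.0 target [0.6225 0.0086] 243.9 shift cm [-0.06  0.07  4.7 ] turn z rad -0.001 j7 150.1 rp [ 1.799e+02 -6.000e-02]
```

View pics/wrist7.png

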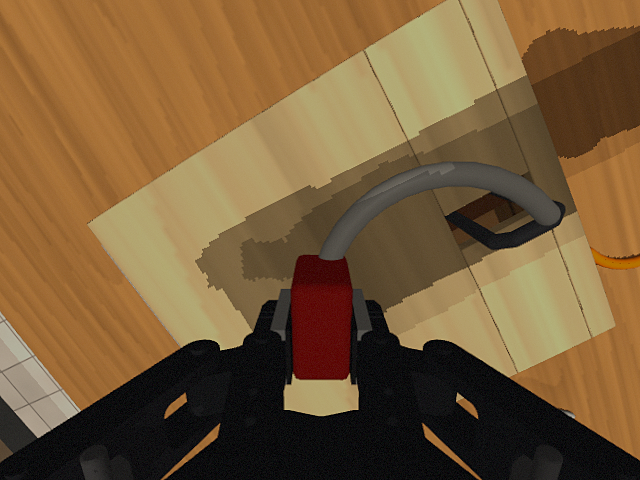

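View pics/side7.png

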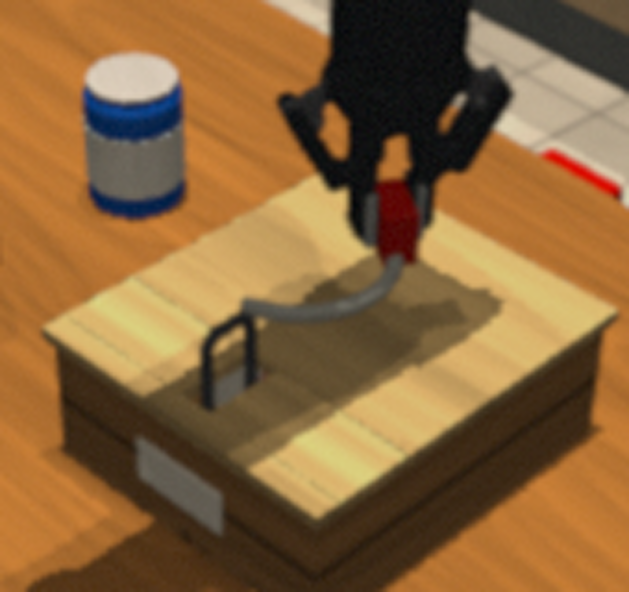

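Run:
```python
from h import *
import pickle
from plan import *
s=pickle.load(open('pics/w7.pkl','rb'))
z=s['position'][2]
T=onz('wrist',[[549,213]],z+.0117,s)[0];print('tip wrist',T)
print('tip side',onz('side',[[250+248/3.7,130+305/3.7]],z+.0117))
th=np.radians(180+150+B-135);C=S+.055*np.array([np.cos(np.radians(B)),np.sin(np.radians(B))]);print('tip plan',C+.055*np.array([np.cos(th),np.sin(th)]))
x=np.array([np.cos(np.radians(B)),np.sin(np.radians(B))]);y=np.array([-x[1],x[0]]);q=T[:2]-S;print('tip rel staple box',q@x,q@y)
for bx in(-.017,.017):
  for zz in (.1,.14): print(bx,zz,proj('wrist',np.r_[S+bx*x,zz],s).round(1))
print('slot corners',proj('wrist',[np.r_[S+a*x+b*y,.1] for a,b in [(-.027,-.012),(-.027,.012),(.027,.012),(.027,-.012)]],s).round(0).tolist())
i=cv2.imread('pics/wrist7.png');cv2.imwrite('pics/w7c.png',cv2.resize(i[150:270,420:600],None,fx=4,fy=4,interpolation=cv2.INTER_CUBIC))
```

```text
tip wrist [0.51942926 0.01052624 0.16069778]
tip side [[0.52150334 0.01133494 0.16069778]]
tip plan [0.51953794 0.01152538]
tip rel staple box 0.0016976939602960626 -0.015224484545628216
-0.017 0.1 [[524.1 197.4]]
-0.017 0.14 [[569.2 211.8]]
0.017 0.1 [[471.3 225.6]]
0.017 0.14 [[504.4 245.9]]
slot corners [[533.0, 171.0], [547.0, 207.0], [464.0, 250.0], [448.0, 217.0]]
```

View pics/w7c.png

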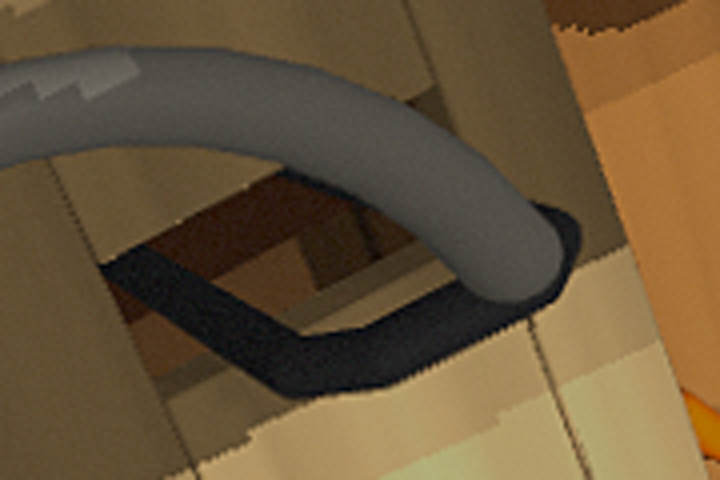

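```bash
sed -i 's/S=np.array(\[.5167/S=np.array([.5177/' plan.py; python3 -m handwheel '[[-0.1,0.1,2,0,0,0,1.5],[0,0,1.5,0,0,0,1.5],[0,0,1,0,0,0,1.5],[0,0,0.2,0,0,0,1.5],[0,0,0,0,0,0,1.5]]'; python3 plan.py 150 .102
python3 - <<'E'
from h import *
import pickle
s=ctrl.read_state();p,d=ctrl.capture('wrist');cv2.imwrite('pics/wrist8.png',p[:,:,::-1]);pickle.dump(s,open('pics/w8.pkl','wb'))
cv2.imwrite('pics/w8c.png',cv2.resize(p[140:280,420:600,::-1],None,fx=4,fy=4,interpolation=cv2.INTER_CUBIC))
p,d=ctrl.capture('side');cv2.imwrite('pics/side8r.png',p[:,:,::-1]);cv2.imwrite('pics/side8.png',cv2.resize(p[190:270,280:380,::-1],None,fx=7,fy=7,interpolation=cv2.INTER_CUBIC))
E
```

```text
clock: 15.02
position: [0.6235, 0.0086, 0.1031]
ee_rot: [-180.0, 0.0, -116.2]
wrist_force: [0.3, 0.3, -1.3]
gripper_width: 0.249
phi 150.0 target [0.6235 0.0086] 243.9 shift cm [ 0.   -0.    0.11] turn z rad -0.001 j7 150.3 rp [-1.7998e+02  1.0000e-02]
```

View pics/w8c.png

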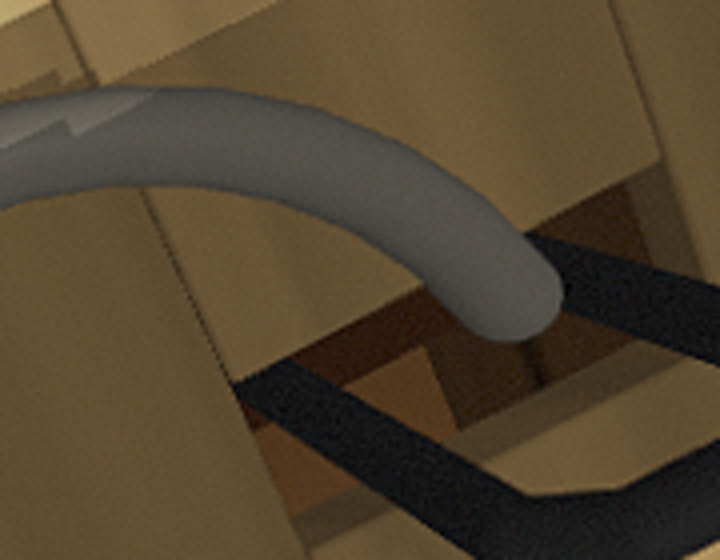

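View pics/side8.png

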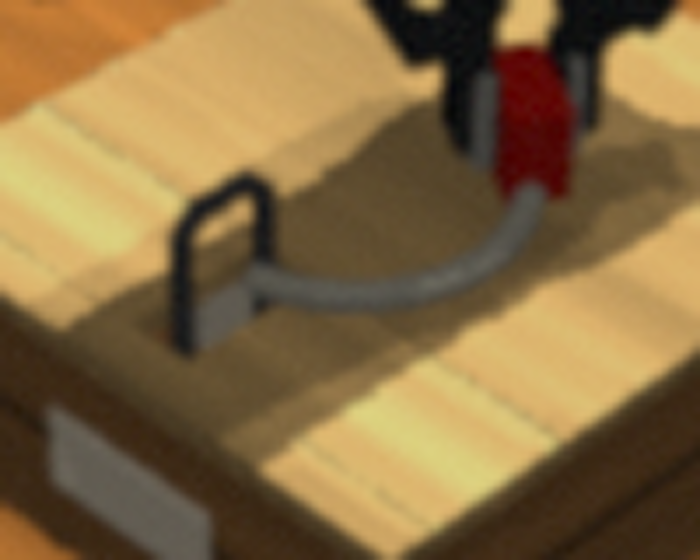

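Run:
```python
from h import *
import pickle
from plan import *
s=pickle.load(open('pics/w8.pkl','rb'));z=s['position'][2]
x=np.array([np.cos(np.radians(B)),np.sin(np.radians(B))]);y=np.array([-x[1],x[0]])
i=cv2.resize(cv2.imread('pics/wrist8.png')[140:280,420:600],None,fx=4,fy=4)
f=lambda P:tuple(((proj('wrist',P,s)[0]-[420,140])*4).astype(int).tolist())
for a in(-.017,.017):
    cv2.line(i,f(np.r_[S+a*x,.1]),f(np.r_[S+a*x,.115]),(0,255,0),2);cv2.circle(i,f(np.r_[S+a*x,.115]),4,(0,0,255),-1)
for a,b in [(-.027,-.012),(-.027,.012),(.027,.012),(.027,-.012)]: cv2.circle(i,f(np.r_[S+a*x+b*y,.1]),4,(255,0,0),-1)
cv2.imwrite('pics/w8d.png',i)
T=onz('wrist',[[420+515/4,140+298/4]],z+.0117,s)[0];q=T[:2]-S;print('tip box',q@x,q@y)
T=onz('side',[[280+258/7,190+277/7]],z+.0117)[0];q=T[:2]-S;print('tip side box',q@x,q@y,T)
p=proj('side',[np.r_[S+a*x,zz] for a in(-.017,.017) for zz in(.1,.115,.14)])
print(((p-[280,190])*7).round(0).tolist())
```

```text
tip box 0.0017173414307566346 -0.013905419778971301
tip side box 0.0031248113722513507 -0.013328713655307358 [0.52172413 0.01251469 0.11482492]
[[179.0, 325.0], [178.0, 287.0], [177.0, 221.0], [260.0, 275.0], [260.0, 236.0], [260.0, 171.0]]
```

View pics/w8d.png

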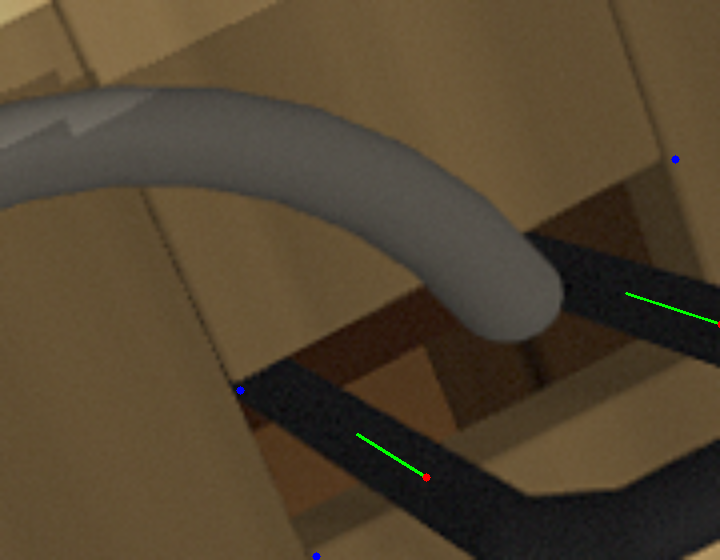

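```bash
python3 -m handwheel '[[0.44,0,0,0,0,0.08,1.5],[0.69,0,0,0,0,0.125,1.5],[0.69,0,0,0,0,0.125,1.5],[0,0,0,0,0,0,1.5]]'; python3 plan.py 131 .103;  python3 - <<'E'
from h import *
p,d=ctrl.capture('wrist');cv2.imwrite('pics/wrist9.png',p[:,:,::-1])
p,d=ctrl.capture('side');cv2.imwrite('pics/side9.png',cv2.resize(p[190:270,280:380,::-1],None,fx=7,fy=7,interpolation=cv2.INTER_CUBIC))
E
```

```text
clock: 15.62
position: [0.6136, -0.0071, 0.1034]
ee_rot: [-180.0, 0.0, -135.1]
wrist_force: [-0.6, 0.5, -1.6]
gripper_width: 0.251
phi 131.0 target [ 0.6139 -0.0068] 224.9 shift cm [-0.05 -0.    0.04] turn z rad 0.001 j7 135.5 rp [-1.7996e+02  1.0000e-02]
```

View pics/wrist9.png

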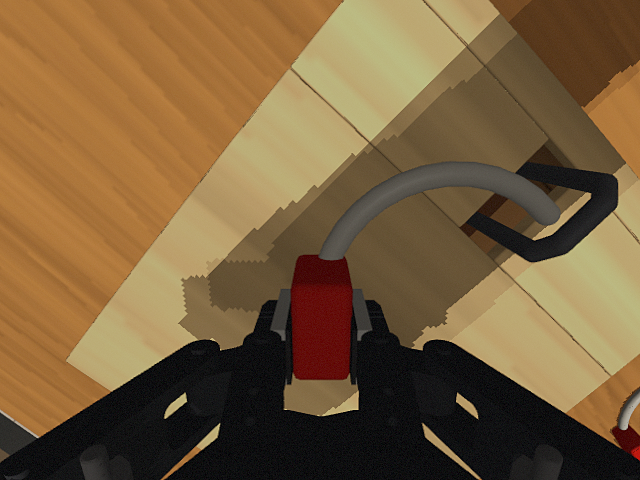

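View pics/side9.png

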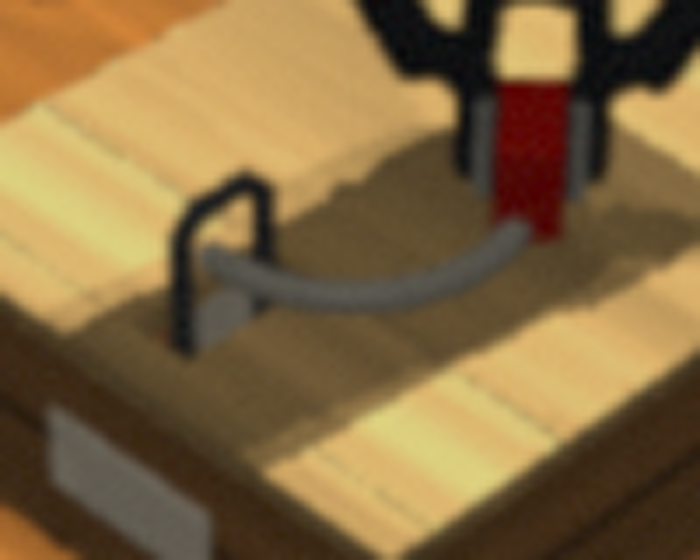

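Tip enters centred between the staple's legs. Continuing the arc.

```bash
python3 -m handwheel '[[0.69,0,0,0,0,0.125,1.5],[0.69,0,0,0,0,0.125,1.5],[0.69,0,0,0,0,0.125,1.5],[0.69,0,0,0,0,0.125,1.5],[0.69,0,0,0,0,0.125,1.5],[0,0,0,0,0,0,1.5]]'; python3 plan.py 95 .103
```

```text
clock: 16.48
position: [0.5842, -0.0236, 0.103]
ee_rot: [-180.0, -0.0, -170.7]
wrist_force: [-0.0, 0.3, -1.1]
gripper_width: 0.25
phi 95.0 target [ 0.5848 -0.0242] 188.9 shift cm [-0.05 -0.07 -0.  ] turn z rad 0.007 j7 106.6 rp [-1.8e+02 -1.0e-02]
```

```bash
python3 -m handwheel '[[0.65,-0.07,0,0,0,0.125,1.5],[0.69,0,0,0,0,0.125,1.5],[0.69,0,0,0,0,0.125,1.5],[0.69,0,0,0,0,0.125,1.5],[0,0,0,0,0,0,1.5]]'; python3 plan.py 66 .103;  python3 - <<'E'
from h import *
p,d=ctrl.capture('wrist');cv2.imwrite('pics/wrist10.png',p[:,:,::-1])
p,d=ctrl.capture('side');cv2.imwrite('pics/side10.png',cv2.resize(p[190:270,280:380,::-1],None,fx=7,fy=7,interpolation=cv2.INTER_CUBIC))
E
```

```text
clock: 17.1
position: [0.5576, -0.0232, 0.1029]
ee_rot: [180.0, -0.0, 160.8]
wrist_force: [0.3, -0.4, -1.2]
gripper_width: 0.247
phi 66.0 target [ 0.5573 -0.0234] 159.9 shift cm [ 0.02 -0.03 -0.01] turn z rad 0.015 j7 82.1 rp [ 1.8e+02 -1.0e-02]
```

View pics/wrist10.png

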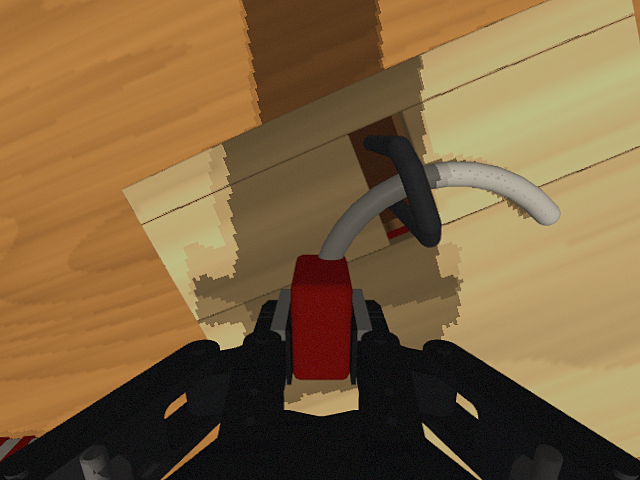

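View pics/side10.png

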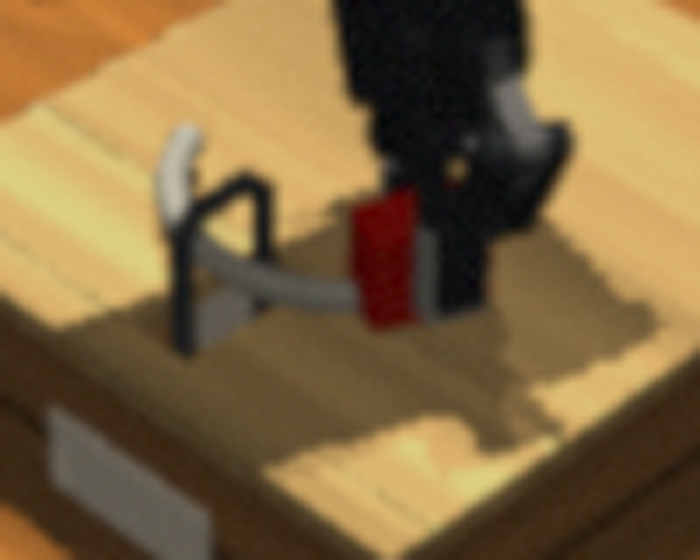

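```bash
python3 -m handwheel '[[0.7,-0.03,0,0,0,0.125,1.5],[0.69,0,0,0,0,0.125,1.5],[0.69,0,0,0,0,0.125,1.5],[0.55,0,0,0,0,0.1,1.5],[0,0,0,0,0,0,1.5]]'; python3 plan.py 33 .103;  python3 - <<'E'
from h import *
import pickle
s=ctrl.read_state();p,d=ctrl.capture('wrist');cv2.imwrite('pics/wrist11.png',p[:,:,::-1]);pickle.dump(s,open('pics/w11.pkl','wb'))
p,d=ctrl.capture('side');cv2.imwrite('pics/side11.png',cv2.resize(p[190:270,280:380,::-1],None,fx=7,fy=7,interpolation=cv2.INTER_CUBIC))
E
```

```text
clock: 17.82
position: [0.535, -0.0108, 0.1029]
ee_rot: [-180.0, 0.0, 133.5]
wrist_force: [0.0, -0.2, -0.9]
gripper_width: 0.248
phi 33.0 target [ 0.531  -0.0066] 126.90000000000002 shift cm [ 0.58  0.01 -0.01] turn z rad 0.115 j7 57.7 rp [-180.    0.]
```

View pics/wrist11.png

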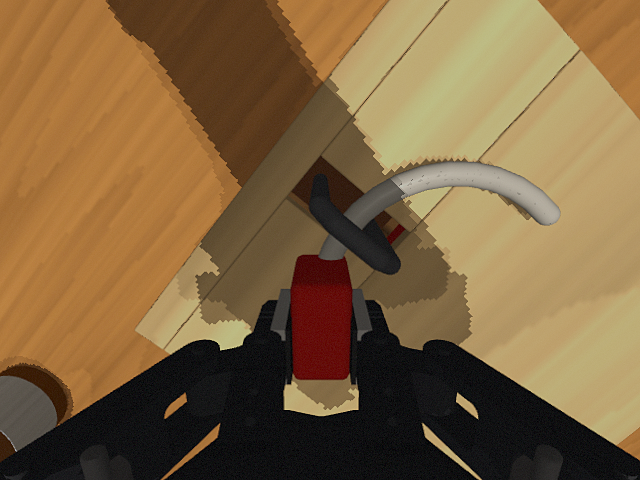

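View pics/side11.png

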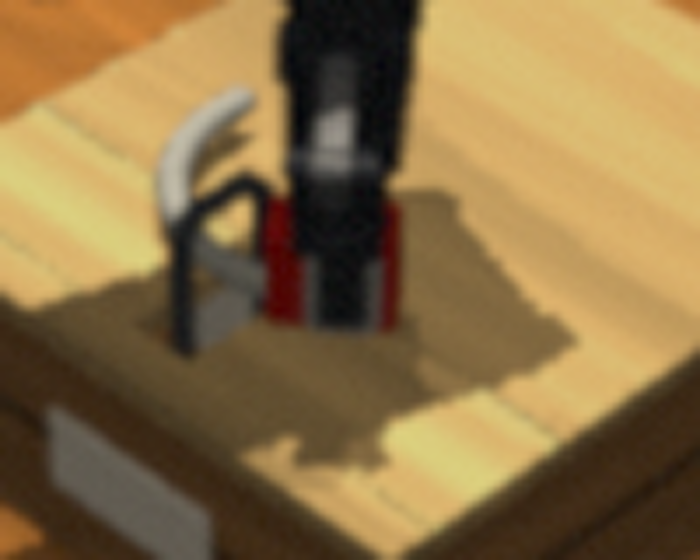

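```bash
python3 -m handwheel '[[0.35,0,0,0,0,0.07,1.5],[0.25,0,0,0,0,0.05,1.5],[0,0,0,0,0,0,1.5]]'; python3 -m handwheel '[[0,0,0.4,0,0,0,1.5],[0,0,0.3,0,0,0,1.5],[0,0,0,0,0,0,1.5]]';python3 plan.py 33 .0933
```

```text
clock: 18.3
position: [0.531, -0.0068, 0.1029]
ee_rot: [180.0, 0.0, 126.5]
wrist_force: [0.4, 0.1, -1.1]
gripper_width: 0.246
clock: 18.68
position: [0.5305, -0.0068, 0.0955]
ee_rot: [-180.0, -0.0, 126.4]
wrist_force: [-0.4, 0.2, -0.7]
gripper_width: 0.246
phi 33.0 target [ 0.531  -0.0066] 126.90000000000002 shift cm [-0.02  0.05  0.22] turn z rad -0.009 j7 51.8 rp [-1.7997e+02 -2.0000e-02]
```

```bash
python3 -m handwheel '[[0,0,0.15,0,0,0,1.5],[0,0,0,0,0,0,1.5]]'; python3 -m handwheel '[[0,0,0.12,0,0,0,1.5],[0,0,0,0,0,0,1.5]]';python3 plan.py 33 .0933;python3 - <<'E'
from h import *
import pickle
s=ctrl.read_state();p,d=ctrl.capture('wrist');cv2.imwrite('pics/wrist12.png',p[:,:,::-1]);pickle.dump(s,open('pics/w12.pkl','wb'))
p,d=ctrl.capture('side');cv2.imwrite('pics/side12.png',cv2.resize(p[190:270,280:380,::-1],None,fx=7,fy=7,interpolation=cv2.INTER_CUBIC))
E
```

```text
clock: 18.92
position: [0.5307, -0.0067, 0.0943]
ee_rot: [-180.0, -0.0, 126.4]
wrist_force: [0.1, 0.2, -0.7]
gripper_width: 0.245
clock: 19.18
position: [0.5308, -0.0066, 0.0933]
ee_rot: [180.0, 0.0, 126.4]
wrist_force: [-0.1, 0.4, -0.2]
gripper_width: 0.246
phi 33.0 target [ 0.531  -0.0066] 126.90000000000002 shift cm [-0.01  0.02 -0.  ] turn z rad -0.009 j7 52.0 rp [179.99   0.  ]
```

View pics/wrist12.png

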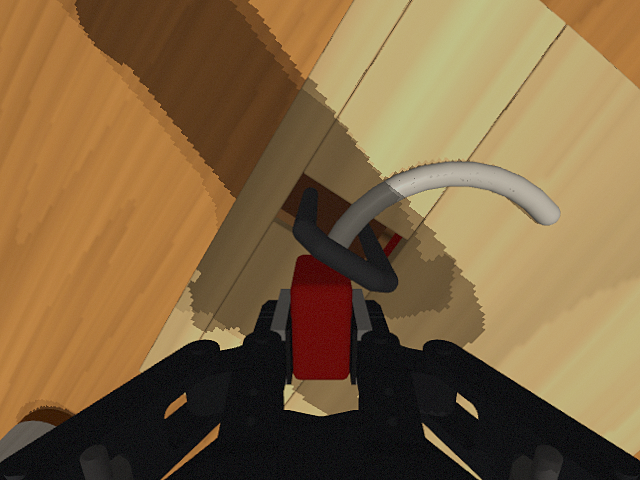

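View pics/side12.png

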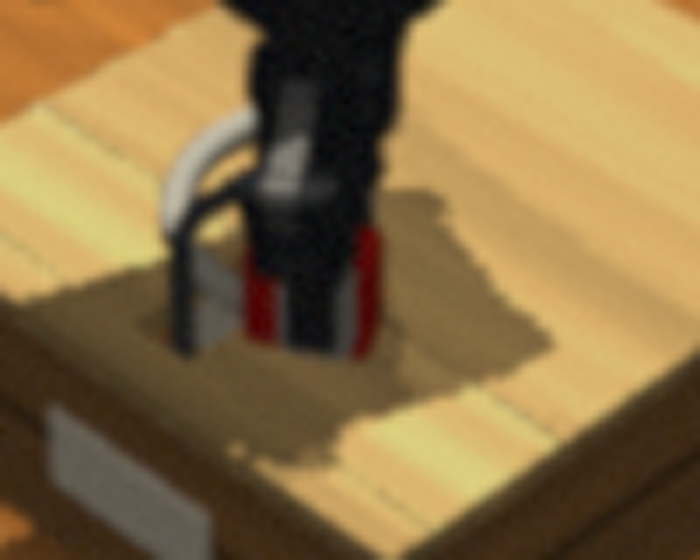

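```bash
for i in 1; do python3 -m handwheel '[[0,0,0.1,0,0,0,1.5],[0,0,0.1,0,0,0,1.5],[0,0,0,0,0,0,1.5]]'; done;  python3 -m handwheel '[[0,0,0.1,0,0,0,1.5],[0,0,0,0,0,0,1.5]]'
```

```text
clock: 19.65
position: [0.5309, -0.0067, 0.0931]
ee_rot: [179.9, -0.1, 126.4]
wrist_force: [-8.9, 1.5, 23.5]
gripper_width: 0.248
clock: 19.9
position: [0.5309, -0.0066, 0.093]
ee_rot: [179.9, -0.1, 126.4]
wrist_force: [-12.3, 2.0, 35.0]
gripper_width: 0.246
```

```bash
python3 -m handwheel '[[0,0,-0.15,0,0,0,1.5],[0,0,-0.13,0,0,0,1.5],[0,0,0,0,0,0,1.5],[0,0,0,0,0,0,3.4],[0,0,0,0,0,0,3.4],[0,0,0,0,0,0,3.6],[0,0,0,0,0,0,3.6]]'
python3 - <<'E'
from h import *
p,d=ctrl.capture('wrist');cv2.imwrite('pics/wrist13.png',p[:,:,::-1])
E
```

```text
clock: 20.78
position: [0.5307, -0.0067, 0.0929]
ee_rot: [-180.0, 0.0, 126.4]
wrist_force: [-0.2, 0.4, -0.0]
gripper_width: 0.419
```

View pics/wrist13.png

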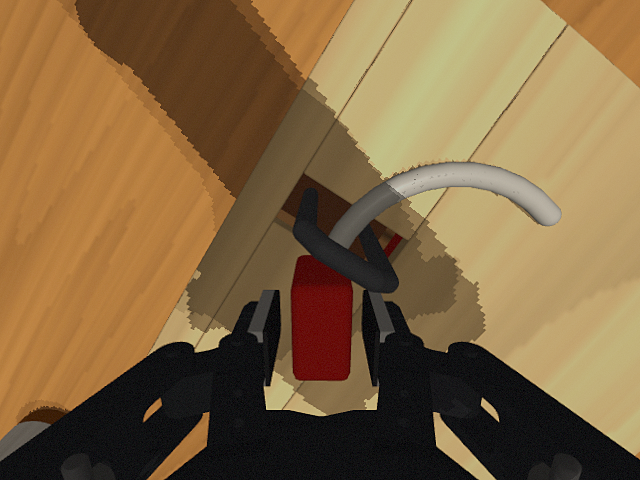

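Released cleanly. Raise straight up and then swing clear of the top view.

```bash
python3 -m handwheel '[[0,0,-1,0,0,0,3.6],[0,0,-2,0,0,0,3.6],[0,0,-4,0,0,0,3.6],[0,0,-4,0,0,0,3.6],[0,0,-4,0,0,0,3.6],[0,0,0,0,0,0,3.6]]'
python3 - <<'E'
from h import *
import pickle
s=ctrl.read_state();p,d=ctrl.capture('wrist');cv2.imwrite('pics/wrist14.png',p[:,:,::-1]);pickle.dump(s,open('pics/w14.pkl','wb'))
p,d=ctrl.capture('side');cv2.imwrite('pics/side14.png',cv2.resize(p[190:270,280:380,::-1],None,fx=7,fy=7,interpolation=cv2.INTER_CUBIC))
E
```

```text
clock: 21.58
position: [0.5328, -0.007, 0.2466]
ee_rot: [179.6, 0.1, 126.4]
wrist_force: [-1.1, 0.1, -0.5]
gripper_width: 0.423
```

View pics/wrist14.png

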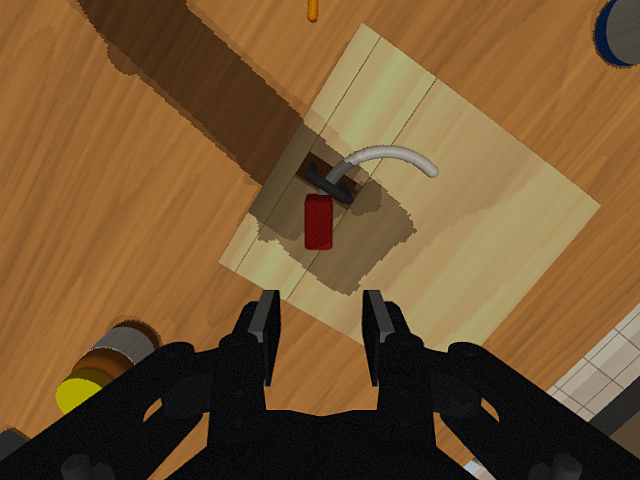

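View pics/side14.png

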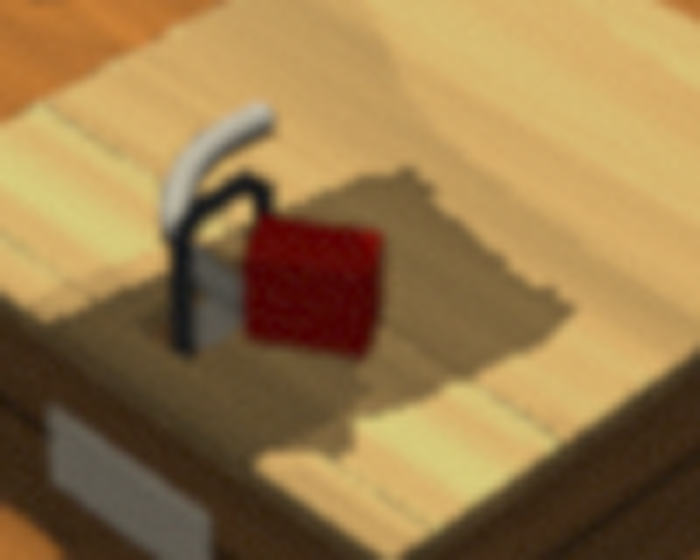

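Run:
```python
from h import *
import pickle
from scipy.optimize import least_squares
from plan import S,B
s=pickle.load(open('pics/w14.pkl','rb'));x=np.array([np.cos(np.radians(B)),np.sin(np.radians(B))]);y=np.array([-x[1],x[0]])
img=cv2.imread('pics/wrist14.png');hsv=cv2.cvtColor(img,cv2.COLOR_BGR2HSV)
mk=(((hsv[...,0]<6)|(hsv[...,0]>172))&(hsv[...,1]>150)).astype(np.uint8);mk[:,:295]=0;mk[:,345:]=0;mk[:190]=0;mk[260:]=0
c=max(cv2.findContours(mk,0,2)[0],key=cv2.contourArea)
W=(onz('wrist',c.reshape(-1,2),.136,s)[:,:2]-S)@np.c_[x,y]*1000
r=cv2.minAreaRect(W.astype(np.float32));print('head box frame rel staple mm',r);print(cv2.boxPoints(r).round(1).tolist())
m=np.zeros(mk.shape,bool);m[140:185,345:445]=1
mb=(hsv[...,1]<50)&(hsv[...,2]>95)&m;v,u=np.nonzero(mb)
Bp=(onz('wrist',np.c_[u,v],.105,s)[:,:2]-S)@np.c_[x,y]
C=least_squares(lambda c:np.hypot(*(Bp-c).T)-.055,[.055,0]).x;print(len(u),'arc centre box',C, np.percentile(np.hypot(*(Bp-C).T),[2,50,98]))
# tip
print('tip',(onz('wrist',[[434,173]],.105,s)[0,:2]-S)@np.c_[x,y])
h=(W.mean(0))
print('slot centre',[((onz('wrist',[[u,v]],.1,s)[0,:2]-S)@np.c_[x,y]).round(4).tolist() for u,v in [(308,152),(362,187)]])
d=lambda P:P.round(3)
```

```text
head box frame rel staple mm ((7.71095085144043, -27.340484619140625), (20.592308044433594, 43.18837356567383), 31.715246200561523)
[[-12.399999618530273, -14.399999618530273], [10.300000190734863, -51.099998474121094], [27.799999237060547, -40.29999923706055], [5.099999904632568, -3.5999999046325684]]
1083 arc centre box [ 0.05543532 -0.00087877] [0.05057792 0.05509284 0.05913176]
tip [0.06992755 0.05252496]
slot centre [[-0.0265, 0.0106], [0.0271, 0.0106]]
```

```bash
python3 -m handwheel '[[0,-3,-1,0,0,0,3.6],[0,-4,0,0,0,0,3.6],[0,-5,0,0,0,0,3.6],[0,-5,0,0,0,0,3.6],[0,-5,0,0,0,0,3.6],[0,-3,0,0,0,0,3.6],[0,0,0,0,0,0,3.6]]'
python3 - <<'E'
from h import *
p,d=ctrl.capture('top');cv2.imwrite('pics/top15.png',p[:,:,::-1]);np.save('pics/top15.npy',d)
x=.5177;print([depthpts('top',[[u,v]],d)[0].round(3).tolist() for u,v in [(270,180),(350,180),(262,285),(365,283)]])
p,d=ctrl.capture('side');cv2.imwrite('pics/side15.png',p[:,:,::-1])
print(ctrl.read_state()['wrist_force'])
E
```

```text
clock: 22.55
position: [0.3273, -0.1556, 0.252]
ee_rot: [180.0, -0.1, 126.2]
wrist_force: [-0.2, 0.3, -0.1]
gripper_width: 0.419
[[0.692, 0.107, 0.102], [0.69, -0.048, 0.102], [0.489, 0.121, 0.1], [0.491, -0.073, 0.099]]
[-0.33460928 -0.36712881  0.32171498]
```

View pics/top15.png

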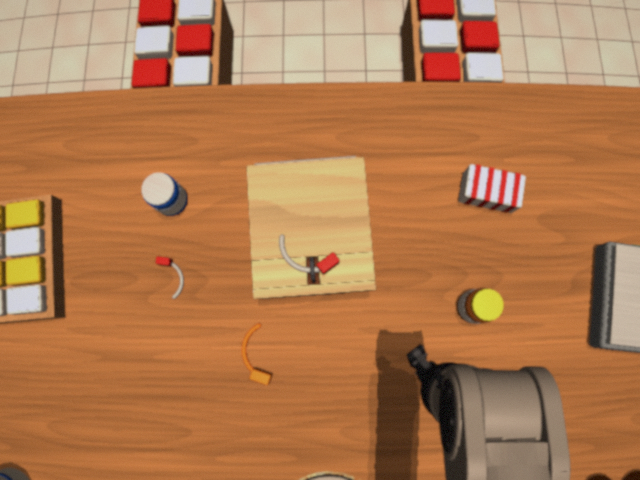

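View pics/side15.png

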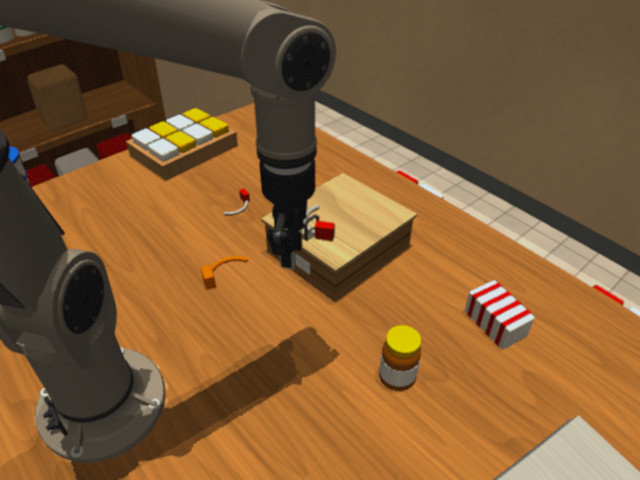

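The top view shows the lid shut and the pin through the staple at (313,270). The red head is on its right at (328,263) and the tip at (282,237). The other goods are where they were. Handing in.

```bash
python3 -c "
from workcell import ctrl
print(ctrl.finish_job())"
```

```text
the job is handed in; nothing more can be done
None
```

I closed the lid, then threaded the larger red-headed steel pin through the staple along its own curve, tip first from the right. I laid it flat on the lid with its bow towards the robot, let go and backed away. The job was handed in at about 23 s of the 58 s.

**Last checks:**
- **Pin position:** the centre of the pin's curve measured 55.4 mm behind the staple and 0.9 mm off to the side, against the ideal 55 and 0. By geometry the head's face is about 13 mm from the middle of the staple.
- **Lid:** its top reads 99–102 mm at four points, so it is shut.
- **Goods:** the tin, jar, carton, small pin and orange pin look unmoved in the top and side views.
- **Forces:** the highest wrist force I saw was about 50 N, with the closed fingertips pressing the lid against its stop. It was about 37 N when setting the pin down, and zero on the robot at the end.

**What disagreed:**
- **Fingertip position:** the closed fingertips were about 12 mm short of the reported tool point, not 19 mm ahead as `ctrl.tips_ahead` says. My first push therefore left the lid about 0.15 rad open. I found this in the images and pushed again to the stop.
- **Staple position:** the cameras differed by 2–4 mm on it, so I used a compromise and confirmed it in a close wrist view before threading.

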